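Take down a sine-bar set-up

ROBOT

A 6-joint arm with a two-finger parallel gripper is mounted at the origin on the work surface. World frame = base frame: x ahead of the robot, y to its left, z up, the work surface at z = 0. Lengths are in m, angles in rad, forces in N, time in s.
With the tool pointing down it reaches from about 0.275 to 0.875 m from the base axis. Payload 12.5 kg.
Tool frame: the origin (TCP) lies at the very end of the fingers, on their centre line; the grasp point (between the pads) lies arm.grip_point_offset behind it (arm.grip_point_offset is the distance from the TCP to the grasp point, in m); z points along the fingers, y is the direction in which the jaws open and shut (so a half turn about z gives the same grasp; the last joint's range is limited). The gripper opens to 85 mm and grips with 20 to 120 N. Pads are 22 mm wide; open, the fingers measure 114 mm over their backs; the gripper's body (76 mm by 85 mm) begins 54 mm behind the grasp point. The pads swing forward as they close: fully open they stand 13 mm farther back than shut.
Start: joints at [1.194, 0.351, 1.652, -0, 1.139, -0.085], TCP at [0.158, 0.527, 0.231] pointing down, gripper open.
Joint ranges: [-2.75, 2.75], [-0.79, 2.1], [0.01, 2.65], [-1.57, 4.71], [0.07, 3.14], [-2.87, 2.87]. Speed limits (rad/s): [2.22, 2.22, 2.79, 3.14, 3.14, 3.14].

INTERFACE

Orientations are given as a rotation vector (axis times angle).
In Python, from workcell import arm gives the robot as it stands.
- The arm moves only by the tool apply_moves, never from a script. Its argument "rows" is a list of rows, each an object with "offset": the shift along the tool's x, y, z in cm, a list of three; "delta_rot": the turn, a rotation vector about the tool's x, y, z in degrees, a list of three; "grip": the opening in per cent of the stroke, from 0 (shut) to 100 (fully open). In form: [{"offset": [tx, ty, tz], "delta_rot": [ax, ay, az], "grip": grip}, ...]. A call has 1 to 12 rows; each row shifts and turns the pose as measured when the row begins, along the tool's axes as they then stand; what a row does not reach is not made up. A row lasts 1/8 s, in which the tool goes at most 62.5 mm and 10.7 degrees, less where a joint would pass 70% of its speed; a pose out of reach is approached as far as the arm can. A call with a gripper value outside its range is refused whole. The fingers move at their own pace and stop on an object; "newtons" is the grip in N (left out, the last holds). Time passes only in rows, so rows that do not move let the fingers close. It gives the time, the measured TCP pose, the force and the opening at its end, in the units of the state.
- arm.state(): the state, without advancing time (a new reading comes with each control period).
- arm.capture(name): name is "scene" or "top"; returns a dict with "frame" (420x560x3 uint8, red, green, blue), "mtx" (3x3 intrinsics, pixels), "k1" (the pictures are not rectified: a ray, as slopes to the right and down, at radius r is drawn at 1 + k1 r^2 times it, then the intrinsics apply), "T" (4x4, takes a point from camera to world coordinates). Camera axes: x right, y down, z forward; pixel columns grow to the right and rows downward; lengths in m; the calibration is good to about 2 mm. A picture is of the moment at which its call begins. There is no depth.
- arm.close_job(): hands the job in, once; it reports no verdict.
The state is a dict: "t": time; "joints": joint angles; "dq": joint speeds; "tau": joint torques, N m; "position": TCP position; "tool_rot": TCP orientation; "ft_force": force on the tool from outside, world axes, zero at the start; "wrist_torque": the same for the moment, N m; "finger_gap": finger opening in m.
Only numpy, scipy, OpenCV 4.12 (cv2) and the standard library are available. Lean on these libraries where they do the work, as an engineer would, in place of code of your own. Each camera call takes 0.05 s, during which the arm holds its last target.

TASK

The taper check is finished: take the set-up on the granite flat down from the top. First lay the steel wedge flat in the blue part tray, then set the sine bar level in its long wooden case on both rollers, and last stand the two gauge blocks in their small wooden cases, the tall block in the larger, deeper case and the low block in the smaller, shallow one. Set each thing down inside its rim without dropping it, leave it there at rest, and keep the bar on its blocks until the wedge is in the tray.

Things in the scene. Friction and masses are not known exactly. Their poses are not given: they have to be found in the camera images.
- wedge: Tapered steel gib, 100 (x) x 20 (y), 22 mm thick at its -x end, 10 at +x, 16 at mid-length; 0.25 kg (all masses +-30 %); two dark holes. Origin: centre of the flat underside, z normal to it. At the start it lies along the top of the sine bar, leaning 0.12 rad (thin end up, top level about 85 mm above the bench). The bar is 5 mm wider: keep fingertips above the wedge's underside.
- sine_bar: Steel bar with three holes through its sides, 124 (x) x 25 (y) x 30 mm, 0.55 kg; a 20 mm roller under each end, axes 100 mm apart; 6 mm stop on top at its -x end. Origin: mid-length and width, level with the rollers' undersides. At the start +x roller on the tall block, -x on the low: leans 0.12 rad. Grip across y at mid-length; set down, it turns level between the pads as the second roller lands.
- tall_block: Polished steel gauge block, 9 (x) x 35 (y) x 26 mm high, 0.064 kg, standing on end under the raised (+x) roller of the bar, about 50 mm to the plate's +x side of its centre; its ends show on both sides of the bar. Origin: centre of the underside, z up.
- low_block: Polished steel gauge block, 9 (x) x 35 (y) x 14 mm high, 0.035 kg, under the lower (-x) roller of the bar, about 50 mm to the plate's -x side; its ends show on both sides of the bar. Origin: centre of the underside, z up.
- part_tray: Low blue plastic tray, fixed, 138 (x) x 54 (y) x 6 mm with a small tab at each end; black rubber floor 126 x 42 mm, 3 mm above its origin, with a rim 3 mm higher than the floor. Origin: centre of its underside, on the bench; x along its length. The wedge lies in it along x, either way round.
- bar_case: Long wooden case without its lid, fixed, 166 (x) x 64 (y) x 11 mm; green felt floor 148 x 46 mm, 5 mm above its origin, with a rim 6 mm higher than the floor (fingers wider than the recess must stay above the rim). Origin: centre of its underside, on the bench; x along its length. The sine bar stands in it along x, either way round.
- tall_case: The larger and deeper of the two small wooden cases, fixed, 55 (x) x 81 (y) x 14 mm, walls 14 mm thick; green felt floor 27 (x) x 53 (y) mm, 6 mm above its origin, with a rim 8 mm higher than the floor. Origin: centre of its underside, on the bench. The tall block stands in it with its 35 mm side along y.
- low_case: The smaller and shallow small wooden case, fixed, 37 (x) x 63 (y) x 6 mm, walls 5 mm thick; green felt floor 27 (x) x 53 (y) mm, 3 mm above its origin, with a rim 3 mm higher than the floor. Origin: centre of its underside, on the bench. The low block stands in it with its 35 mm side along y.
- surface_plate: Black granite flat, fixed, 200 (x) x 130 (y) x 20 mm high, on which the set-up stands, the bar along x. Origin: centre of its underside, on the bench; its top is 20 mm above it.
There are look-alikes about, which are no part of the job. Leave any purple look-alike of the tall_case alone.

How it is judged:
By the outcome, as a careful person would: the job done as asked, in the order asked, and still so for the second after the job is handed in, with the robot touching nothing.
It also fails if it takes over 109 s, if anything falls off the work surface, if the arm or the gripper's body presses on something with over 40 N, if the wrist force passes 120 N, or if a joint passes its speed limit or range.

## Working session

There is one attempt and no reset: what is moved stays moved. The work goes in short steps, Python scripts to look and compute and a tool call to move; the robot and the scene stay as the last step left them, time stands still between calls to the robot, and variables do not carry over. Pictures are saved under pics/ and viewed, and the job is handed in when it is done.

Besides the shell and the picture viewer there is one more tool, called after "Request:" in YAML: its name, and indented under it one key for each argument. apply_moves: Moves the arm, as the interface text tells. Its arguments: {"type":"object","properties":{"rows":{"type":"array"},"newtons":{"type":"number"}},"required":["rows"]}

```bash
ls; mkdir -p pics; python3 - <<'E'
from workcell import arm
import cv2,pickle,numpy as np
print(arm.state(), arm.grip_point_offset)
for n in("scene","top"):
    c=arm.capture(n); pickle.dump(c,open(n+"0.pkl","wb")); cv2.imwrite(f"pics/{n}0.png",cv2.cvtColor(c["frame"],cv2.COLOR_RGB2BGR))
    print(c["mtx"],c["k1"],c["T"])
E
```

```text
pics
{'t': 0.0, 'joints': array([ 1.19437760e+00,  3.51277135e-01,  1.65244369e+00,  1.21943403e-05,
        1.13911906e+00, -8.45770438e-02]), 'dq': array([ 1.25665675e-03,  1.50987881e-03, -2.55863568e-04, -2.86790104e-04,
        4.90573021e-04,  6.58579652e-06]), 'tau': array([-1.85900702e-03, -5.06095970e+01, -2.91413158e+01, -2.06128107e-04,
        4.41163618e-03, -1.83257799e-05]), 'position': array([0.158077  , 0.5264324 , 0.23072858]), 'tool_rot': array([-4.56763570e-01, -3.10791084e+00,  1.90317558e-03]), 'ft_force': array([ 0.32732596, -0.01737398, -0.64293132]), 'wrist_torque': array([-0.02145998, -0.03475042,  0.02256254]), 'finger_gap': 0.08532207040491303} 0.0187
[[496.87647318   0.         276.39959473]
 [  0.         496.87647318 203.79891277]
 [  0.           0.           1.        ]] -0.1677526233816363 [[ 0.57768846  0.4275073  -0.69535138  1.13547264]
 [ 0.81591433 -0.32712554  0.47673125 -0.49817371]
 [-0.02366111 -0.8427493  -0.53778599  0.5818462 ]
 [ 0.          0.          0.          1.        ]]
[[476.11501908   0.         276.77425705]
 [  0.         476.11501908 210.07427902]
 [  0.           0.           1.        ]] -0.11788209221089122 [[ 0.01393454 -0.99623519  0.08556442  0.42597528]
 [-0.99967948 -0.01568923 -0.01986907 -0.05241228]
 [ 0.02113671 -0.08526013 -0.9961345   1.03833371]
 [ 0.          0.          0.          1.        ]]
```

View pics/scene0.png

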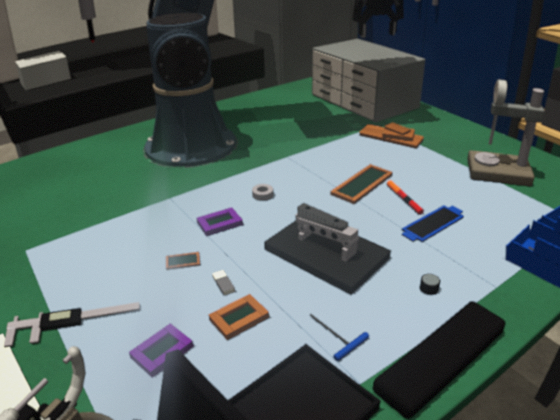

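View pics/top0.png

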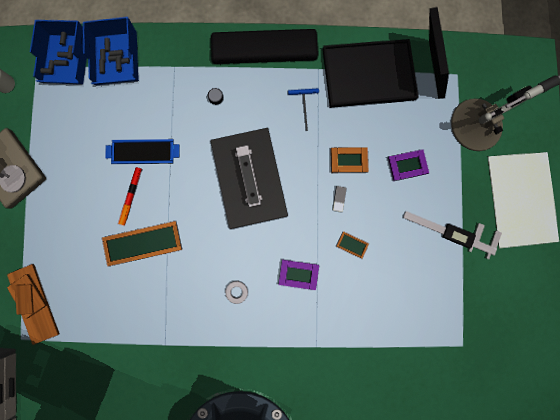

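Top view: the tray is at (143,151) and the long case at (142,243). The orange cases are at (349,160), larger, and (352,245), smaller. The purple look-alikes at (408,165) and (298,274) and the loose block at (340,198) are not mine. The set-up is at (248,177). Next I'll take close crops.

```bash
cat > h.py <<'E'
import numpy as np,cv2,pickle
def und(c,uv):
    d=np.array([c["k1"],0,0,0,0.]); return cv2.undistortPoints(np.array(uv,float).reshape(-1,1,2),c["mtx"],d).reshape(-1,2)
def p2w(c,uv,z):
    s=und(c,uv); r=np.c_[s,np.ones(len(s))]@c["T"][:3,:3].T; o=c["T"][:3,3]
    return o+r*((z-o[2])/r[:,2])[:,None]
def w2p(c,P):
    Ti=np.linalg.inv(c["T"]); return cv2.projectPoints(np.array(P,float).reshape(-1,1,3),cv2.Rodrigues(Ti[:3,:3])[0],Ti[:3,3],c["mtx"],np.array([c["k1"],0,0,0,0.]))[0].reshape(-1,2)
def crop(c,name,x0,y0,x1,y1,s):
    im=cv2.cvtColor(c["frame"],cv2.COLOR_RGB2BGR)[y0:y1,x0:x1]
    cv2.imwrite("pics/"+name,cv2.resize(im,None,fx=s,fy=s,interpolation=cv2.INTER_CUBIC))
E
python3 - <<'E'
from h import *
t=pickle.load(open("top0.pkl","rb"));s=pickle.load(open("scene0.pkl","rb"))
crop(t,"t_setup.png",205,120,295,235,5)
crop(s,"s_setup.png",255,190,400,295,5)
crop(t,"t_left.png",95,130,190,275,4)
crop(t,"t_right.png",325,140,380,265,4)
E
```

```text
(no output)
```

View pics/t_setup.png

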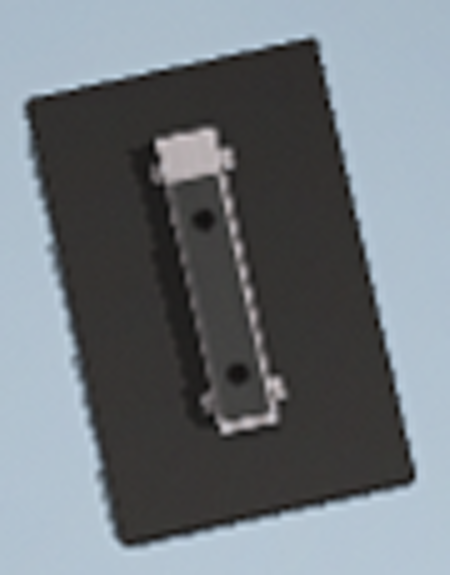

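View pics/s_setup.png

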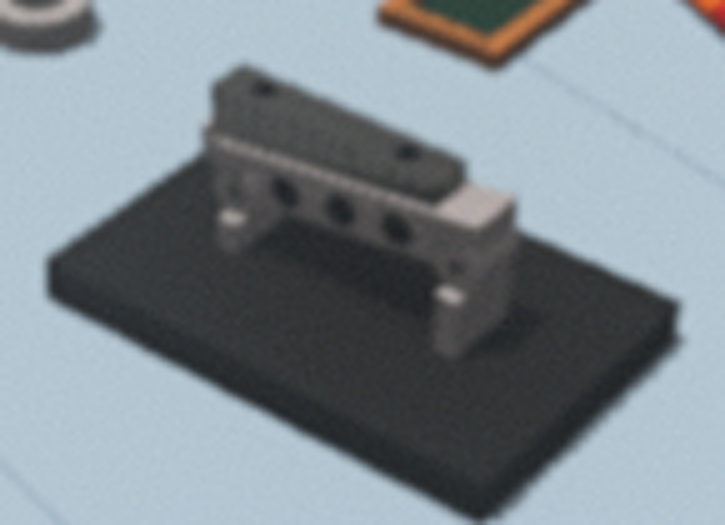

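View pics/t_left.png

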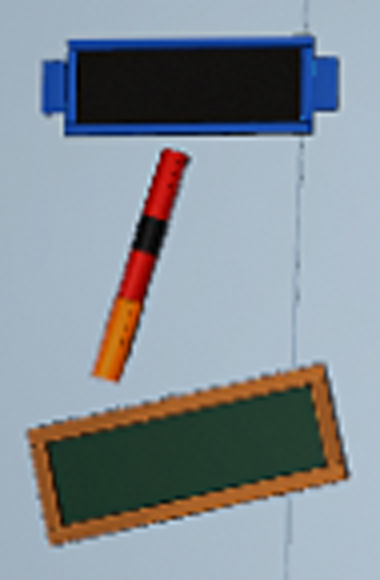

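View pics/t_right.png

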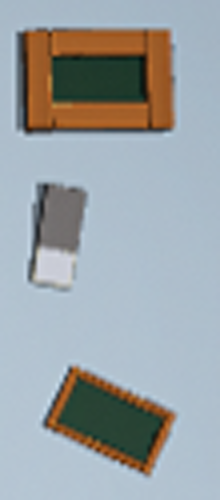

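```bash
cat > fit.py <<'E'
from h import *
from scipy.optimize import minimize
S=4
def box(lx,ly,z0,z1,cx=0,cy=0):
    return np.array([[cx+a*lx/2,cy+b*ly/2,z] for a in(-1,1) for b in(-1,1) for z in(z0,z1)])
def tf(P,x,y,th):
    c,s=np.cos(th),np.sin(th); return np.c_[x+c*P[:,0]-s*P[:,1],y+s*P[:,0]+c*P[:,1],P[:,2]]
def render(c,parts,p,roi):
    x0,y0,x1,y1=roi; m=np.zeros(((y1-y0)*S,(x1-x0)*S),np.uint8)
    for P in parts:
        q=(w2p(c,tf(P,*p))-[x0,y0]+.5)*S-.5
        h=cv2.convexHull(q.astype(np.float32)); cv2.fillConvexPoly(m,np.round(h*16).astype(np.int32),255,shift=4)
    return m>0
def up(mask): return cv2.resize(mask.astype(np.float32),None,fx=S,fy=S,interpolation=cv2.INTER_LINEAR)>.5
def fit(c,parts,p0,roi,mask):
    M=up(mask)
    def f(q):
        r=render(c,parts,[q[0]/1e3,q[1]/1e3,q[2]/1e2],roi); return 1-(r&M).sum()/max(1,(r|M).sum())
    q0=np.array([p0[0]*1e3,p0[1]*1e3,p0[2]*1e2]); 
    for st in(8,3,1.5):
        r=minimize(f,q0,method="Nelder-Mead",options=dict(initial_simplex=[q0]+[q0+st*e for e in np.eye(3)],xatol=.02,fatol=1e-5)); q0=r.x
    return [q0[0]/1e3,q0[1]/1e3,q0[2]/1e2],1-r.fun
def hullmask(m):
    n,l,st,_=cv2.connectedComponentsWithStats(m.astype(np.uint8)); k=1+st[1:,4].argmax()
    cn,_=cv2.findContours((l==k).astype(np.uint8),cv2.RETR_EXTERNAL,cv2.CHAIN_APPROX_NONE)
    o=np.zeros(m.shape,np.uint8); cv2.drawContours(o,cn,-1,1,-1); return o>0
E
cat > run1.py <<'E'
from fit import *
T=pickle.load(open("top0.pkl","rb"));Sc=pickle.load(open("scene0.pkl","rb"))
def hsv(c,roi): 
    x0,y0,x1,y1=roi; return cv2.cvtColor(c["frame"][y0:y1,x0:x1],cv2.COLOR_RGB2HSV).astype(int)
og=lambda h:(h[...,0]>3)&(h[...,0]<25)&(h[...,1]>110)
bl=lambda h:(h[...,0]>105)&(h[...,0]<130)&(h[...,1]>140)
dk=lambda h:h[...,2]<110
jobs=[("tall_case",[box(.055,.081,0,.014)],og,(322,140,378,180),(205,290,275,340),(349,160),0),
("low_case",[box(.037,.063,0,.006)],og,(328,225,376,265),(160,248,206,272),(352,245),-.35),
("bar_case",[box(.166,.064,0,.011)],og,(95,212,190,272),(325,160,398,205),(142,243),1.7),
("tray_floor",[box(.126,.042,.0045,.0045)],lambda h:(h[...,2]<60),(100,132,188,170),(398,200,468,243),(143,151),1.57),
("plate",[box(.2,.13,0,.02)],lambda h:h[...,2]<150,(200,115,300,240),(255,195,400,295),(249,177),.2)]
for n,parts,f,rt,rs,c0,th in jobs:
    x,y,_=p2w(T,[c0],.01)[0]
    for nm,c,roi in(("top",T,rt),("scn",Sc,rs)):
        m=f(hsv(c,roi)); m=hullmask(m)
        p,i=fit(c,parts,[x,y,th],roi,m); print(n,nm,np.round(p,4),round(i,3))
E
python3 run1.py
```

```text
tall_case top [ 0.63   -0.2305  0.0221] 0.902
tall_case scn [ 0.6191 -0.2278 -0.0023] 0.781
low_case top [ 0.4415 -0.2389 -0.4127] 0.906
low_case scn [ 0.4619 -0.1828 -0.4999] 0.102
bar_case top [0.4376 0.2204 1.8088] 0.953
bar_case scn [0.4305 0.2303 1.8501] 0.806
tray_floor top [0.6415 0.229  1.5837] 0.981
tray_floor scn [0.6401 0.2342 1.5752] 0.787
plate top [ 0.5835 -0.0096  0.2314] 0.985
plate scn [ 0.5839 -0.0079  0.2261] 0.908
```

```bash
cat > run2.py <<'E'
from fit import *
import sys
T=pickle.load(open("top0.pkl","rb"));Sc=pickle.load(open("scene0.pkl","rb"))
def nb(c,roi,k=0.5):
    x0,y0,x1,y1=roi; a=c["frame"][y0:y1,x0:x1].astype(float); b=np.median(np.r_[a[0],a[-1],a[:,0],a[:,-1]],0)
    d=np.linalg.norm(a-b,axis=2); return d>45
jobs=[("tall_case",[box(.055,.081,0,.014)],(322,140,378,180),(200,288,278,342),(349,160),0),
("low_case",[box(.037,.063,0,.006)],(328,225,376,265),(155,243,211,277),(352,245),-.35),
("bar_case",[box(.166,.064,0,.011)],(97,214,188,270),(325,158,398,205),(142,243),1.7),
("tray",[box(.138,.054,0,.006)],(100,132,188,170),(395,198,470,245),(143,151),1.57)]
vis=[]
for n,parts,rt,rs,c0,th in jobs:
    x,y,_=p2w(T,[c0],.01)[0]
    for nm,c,roi in(("top",T,rt),("scn",Sc,rs)):
        m=hullmask(nb(c,roi)); 
        if n=="tray": m=cv2.morphologyEx(m.astype(np.uint8),cv2.MORPH_OPEN,np.ones((19,5) if nm=="top" else (1,1)))>0
        p,i=fit(c,parts,[x,y,th],roi,m); print(n,nm,np.round(p,4),round(i,3))
        x0,y0,x1,y1=roi; v=cv2.resize(cv2.cvtColor(c["frame"][y0:y1,x0:x1],cv2.COLOR_RGB2BGR),None,fx=4,fy=4)
        for MM,col in((up(m),(0,0,255)),(render(c,parts,p,roi),(0,255,0))):
            cn,_=cv2.findContours(MM.astype(np.uint8),0,1); cv2.drawContours(v,cn,-1,col,1)
        vis.append(cv2.copyMakeBorder(v,0,240-v.shape[0] if v.shape[0]<240 else 0,0,380-v.shape[1],0)[:240])
A=np.vstack([np.hstack(vis[i:i+2]) for i in range(0,8,2)]); cv2.imwrite("pics/fit1.png",cv2.resize(A,None,fx=.62,fy=.62,interpolation=cv2.INTER_AREA))
E
python3 run2.py
```

```text
tall_case top [ 0.6292 -0.2306  0.0195] 0.946
tall_case scn [ 0.6289 -0.2304  0.0247] 0.971
low_case top [ 0.4418 -0.2383 -0.4146] 0.94
low_case scn [ 0.4408 -0.237  -0.4339] 0.956
bar_case top [0.4378 0.2205 1.8146] 0.968
bar_case scn [0.4372 0.2223 1.8033] 0.886
tray top [0.6415 0.2277 1.5857] 0.978
tray scn [0.6411 0.2288 1.5927] 0.763
```

View pics/fit1.png

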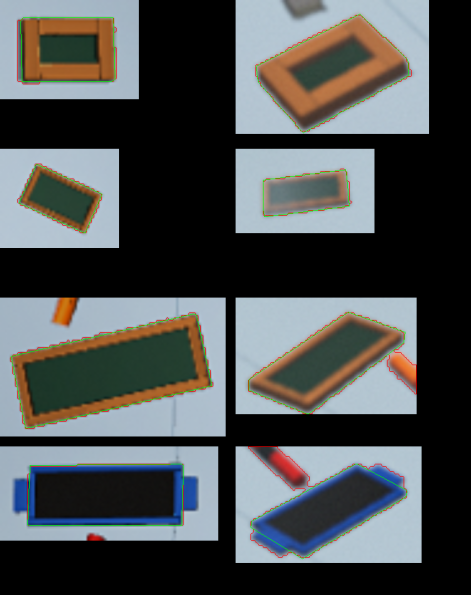

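All four container fits agree between the cameras to about 1–2 mm. Next I'll fit the set-up.

```bash
cat > run3.py <<'E'
from fit import *
T=pickle.load(open("top0.pkl","rb"));Sc=pickle.load(open("scene0.pkl","rb"))
a=.12
def tilt(P): # bar frame -> level frame, origin mid between rollers
    c,s=np.cos(a),np.sin(a); return np.c_[c*P[:,0]-s*P[:,2],P[:,1],s*P[:,0]+c*P[:,2]+.040]
def prism(xz,w): return np.array([[x,b*w/2,z] for x,z in xz for b in(-1,1)])
body=tilt(prism([(-.062,.01),(.062,.01),(.062,.03),(-.062,.03)],.025))
rol=[tilt(prism([(s*.05-.01,.003),(s*.05+.01,.003),(s*.05-.003,0),(s*.05+.003,0),(s*.05,.02)],.025)) for s in(-1,1)]
# feet
stop=tilt(prism([(-.062,.03),(-.058,.03),(-.062,.036),(-.058,.036)],.025))
blk=[box(.009,.035,.02,.046,.05-.001),box(.009,.035,.02,.034,-.05-.001)]
def wedge(dx): return tilt(prism([(dx-.05,.03),(dx+.05,.03),(dx+.05,.04),(dx-.05,.052)],.020))
parts=[body]+rol+[stop]+blk+[wedge(-.006)]
def up1(c,roi):
    x0,y0,x1,y1=roi; return cv2.cvtColor(c["frame"][y0:y1,x0:x1],cv2.COLOR_RGB2GRAY)
vis=[]
for nm,c,roi,thr in(("top",T,(232,142,266,212),62),("scn",Sc,(290,200,362,264),70)):
    g=up1(c,roi); m=g>thr
    if nm=="scn": m[:, :]=m
    m=hullmask(m)
    p,i=fit(c,parts,[.58,-.0,.23],roi,m); print(nm,np.round(p,4),round(i,3))
    x0,y0,x1,y1=roi; v=cv2.resize(cv2.cvtColor(c["frame"][y0:y1,x0:x1],cv2.COLOR_RGB2BGR),None,fx=4,fy=4)
    cn,_=cv2.findContours(up(m).astype(np.uint8),0,1); cv2.drawContours(v,cn,-1,(0,0,255),1)
    for q in parts:
        cn,_=cv2.findContours(render(c,[q],p,roi).astype(np.uint8),0,1); cv2.drawContours(v,cn,-1,(0,255,0),1)
    vis.append(cv2.copyMakeBorder(v,0,300-v.shape[0],0,300-v.shape[1],0))
cv2.imwrite("pics/fit2.png",cv2.resize(np.hstack(vis),None,fx=1.33,fy=1.33))
E
python3 run3.py
```

```text
top [ 0.5837 -0.011   0.2386] 0.933
scn [0.563  0.0102 0.4442] 0.642
```

View pics/fit2.png

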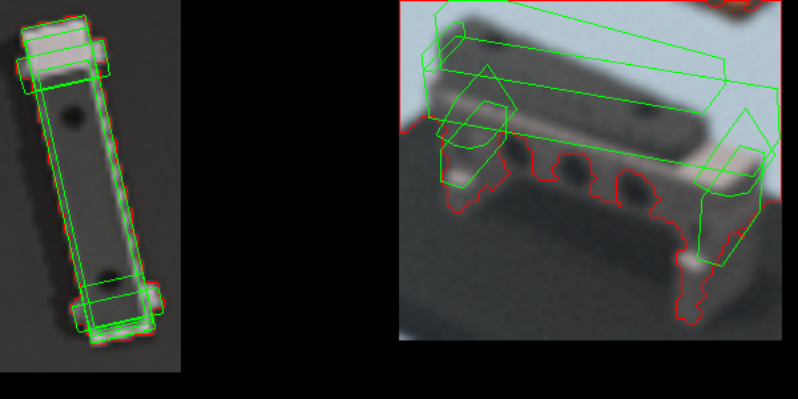

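```bash
cat >> run3.py <<'E'
c,roi=Sc,(285,195,365,269);x0,y0,x1,y1=roi
S4=8
g=cv2.cvtColor(c["frame"][y0:y1,x0:x1],cv2.COLOR_RGB2BGR); v=cv2.resize(g,None,fx=8,fy=8,interpolation=cv2.INTER_CUBIC)
for k,q in enumerate(parts):
    P=w2p(c,tf(q,.5837,-.011,.2386)); h=cv2.convexHull(((P-[x0,y0]+.5)*8-.5).astype(np.float32)).astype(int)
    cv2.polylines(v,[h],True,[(0,255,0),(255,255,0),(255,255,0),(0,255,255),(255,0,255),(255,0,255),(0,0,255)][k],1)
cv2.imwrite("pics/fit3.png",v)
E
python3 run3.py
```

```text
top [ 0.5837 -0.011   0.2386] 0.933
scn [0.563  0.0102 0.4442] 0.642
```

View pics/fit3.png

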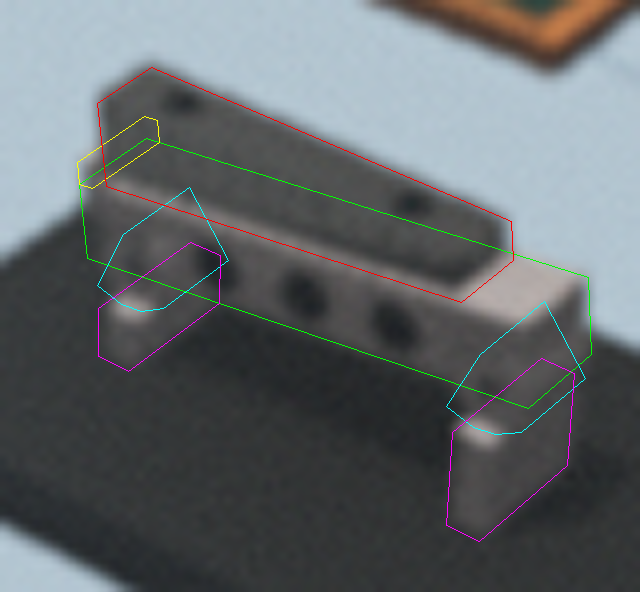

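Candidates for the wedge: the dark tapered bar on the sine bar, top-view pixel (248,180). The red/orange marker (131,195), the grey loose block (340,198) and the black objects (264,46) don't fit the description. The close crops with the overlay confirm the wedge, bar and blocks to about 1 mm. Now a helper that gives the remaining move in tool axes.

```bash
cat > go.py <<'E'
import sys,numpy as np
from scipy.spatial.transform import Rotation as R
from workcell import arm
# usage: go.py x y z yaw_deg(of tool y) [pitch about tool y deg]
def main(x,y,z,yaw,pit=0):
    s=arm.state(); r=R.from_rotvec(s["tool_rot"]); t=np.radians(yaw)
    Y=np.array([np.cos(t),np.sin(t),0]);Z=np.array([0,0,-1.]);X=np.cross(Y,Z)
    g=R.from_matrix(np.c_[X,Y,Z])*R.from_rotvec([0,np.radians(pit),0])
    d=np.array([x,y,z])-s["position"]
    print("t",round(s["t"],2),"pos",np.round(s["position"]*1e3,1),"gap",round(s["finger_gap"]*1e3,1),"F",np.round(s["ft_force"],1),"tau",np.round(s["wrist_torque"],2),"j",np.round(s["joints"],2))
    print("rot deg (tool)",np.round(np.degrees((r.inv()*g).as_rotvec()),2))
    print("offset cm in now-axes",np.round(r.inv().apply(d)*100,2)," in final axes",np.round(g.inv().apply(d)*100,2), "tooldir x,y:",np.round(r.as_matrix()[:,0],3),np.round(r.as_matrix()[:,1],3))
main(*map(float,sys.argv[1:]))
E
python3 go.py 0.5700 -0.0142 0.15 103.5
```

```text
t 0.1 pos [158.1 526.5 230.8] gap 85.0 F [-0.6  0.6 -0.2] tau [-0.    0.03 -0.  ] j [ 1.19  0.35  1.65 -0.    1.14 -0.08]
rot deg (tool) [-6.000e-02 -2.000e-02 -3.022e+01]
offset cm in now-axes [-55.01 -39.92   8.12]  in final axes [-27.43 -62.19   8.08] tooldir x,y: [-0.958  0.288  0.   ] [ 0.288  0.958 -0.001]
```

Request:
apply_moves:
  rows:
    - {"offset": [0, 0, 0], "delta_rot": [0, 0, -10], "grip": 100}
    - {"offset": [0, 0, 0], "delta_rot": [0, 0, -10], "grip": 60}
    - {"offset": [0, 0, 0], "delta_rot": [0, 0, -10], "grip": 60}
    - {"offset": [0, 0, 0], "delta_rot": [0, 0, 0], "grip": 60}
  newtons: 50

```text
t: 0.6
position: [0.1578, 0.5258, 0.2295]
tool_rot: [0.385, -3.116, 0.005]
ft_force: [0.1, 0.6, -1.5]
finger_gap: 0.0511
```

```bash
python3 go.py 0.5700 -0.0142 0.15 103.5
```

```text
t 0.6 pos [157.8 525.8 229.5] gap 51.1 F [ 0.1  0.6 -1.5] tau [ 0.04 -0.03  0.04] j [ 1.19  0.35  1.65 -0.    1.14 -0.62]
rot deg (tool) [-0.18 -0.13  0.58]
offset cm in now-axes [-26.86 -62.38   8.09]  in final axes [-27.48 -62.13   7.95] tooldir x,y: [-0.97  -0.243  0.002] [-0.243  0.97  -0.003]
```

Request:
apply_moves:
  rows:
    - {"offset": [-2.2, -5.0, 0], "delta_rot": [0, 0, 0], "grip": 60}
    - {"offset": [-2.2, -5.0, 0], "delta_rot": [0, 0, 0], "grip": 60}
    - {"offset": [-2.2, -5.0, 0], "delta_rot": [0, 0, 0], "grip": 60}
    - {"offset": [-2.2, -5.0, 0], "delta_rot": [0, 0, 0], "grip": 60}
    - {"offset": [-2.2, -5.0, 0], "delta_rot": [0, 0, 0], "grip": 60}
    - {"offset": [-2.2, -5.0, 0], "delta_rot": [0, 0, 0], "grip": 60}
    - {"offset": [-2.2, -5.0, 0], "delta_rot": [0, 0, 0], "grip": 60}
    - {"offset": [-2.2, -5.0, 0], "delta_rot": [0, 0, 0], "grip": 60}
    - {"offset": [-2.2, -5.0, 0], "delta_rot": [0, 0, 0], "grip": 60}
    - {"offset": [-2.2, -5.0, 0], "delta_rot": [0, 0, 0], "grip": 60}
    - {"offset": [-2.2, -5.0, 0], "delta_rot": [0, 0, 0], "grip": 60}
    - {"offset": [0, 0, 0], "delta_rot": [0, 0, 0], "grip": 60}

```text
t: 2.1
position: [0.5254, 0.0268, 0.2301]
tool_rot: [0.297, -3.127, 0.005]
ft_force: [-1.1, 0.6, -0.1]
finger_gap: 0.0507
```

```bash
python3 go.py 0.5700 -0.0142 0.12 103.5
```

```text
t 2.1 pos [525.4  26.8 230.1] gap 50.7 F [-1.1  0.6 -0.1] tau [ 0.01  0.04 -0.01] j [-0.04  0.31  1.71 -0.    1.12 -1.79]
rot deg (tool) [-0.17 -0.03 -2.65]
offset cm in now-axes [-3.62 -4.84 11.02]  in final axes [-3.38 -5.03 11.01] tooldir x,y: [-0.982 -0.188  0.   ] [-0.188  0.982 -0.003]
```

Request:
apply_moves:
  rows:
    - {"offset": [-1.5, -2.5, 0], "delta_rot": [0, 0, -2.5], "grip": 50}
    - {"offset": [-1.5, -2.0, 2], "delta_rot": [0, 0, 0], "grip": 50}
    - {"offset": [-0.4, -0.4, 4], "delta_rot": [0, 0, 0], "grip": 50}
    - {"offset": [0, 0, 3], "delta_rot": [0, 0, 0], "grip": 50}
    - {"offset": [0, 0, 0], "delta_rot": [0, 0, 0], "grip": 50}

```text
t: 2.72
position: [0.5686, -0.0127, 0.1379]
tool_rot: [0.341, -3.122, 0.003]
ft_force: [0.2, -0.3, 0.3]
finger_gap: 0.0424
```

```bash
python3 go.py 0.5700 -0.0142 0.075 103.5; python3 - <<'E'
from workcell import arm
from h import *
c=arm.capture("top"); crop(c,"g1t.png",190,110,310,240,5); c=arm.capture("scene"); crop(c,"g1s.png",250,110,410,290,4)
E
```

```text
t 2.73 pos [568.6 -12.7 137.9] gap 42.4 F [ 0.2 -0.3  0.3] tau [-0.02 -0.03 -0.  ] j [-0.1   0.5   1.69 -0.    0.96 -1.89]
rot deg (tool) [-0.1  -0.07 -1.05]
offset cm in now-axes [-0.12 -0.16  6.29]  in final axes [-0.11 -0.17  6.29] tooldir x,y: [-0.976 -0.216  0.001] [-0.216  0.976 -0.002]
```

View pics/g1s.png

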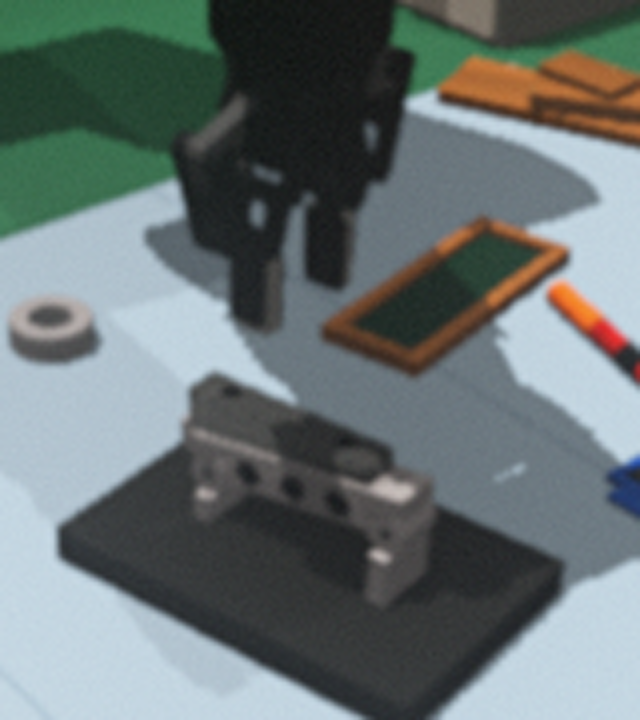

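View pics/g1t.png

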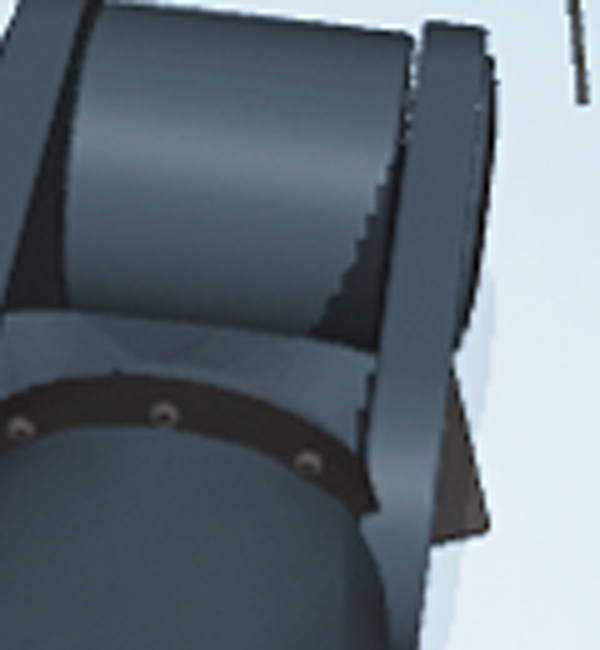

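Scene view: the fingers at crop (255,320) and (330,280) straddle the wedge's line, centred above it, and nothing is touching. I'll go down to the wedge.

Request:
apply_moves:
  rows:
    - {"offset": [-0.1, -0.15, 2], "delta_rot": [0, 0, -1], "grip": 45}
    - {"offset": [0, 0, 2], "delta_rot": [0, 0, 0], "grip": 45}
    - {"offset": [0, 0, 1.8], "delta_rot": [0, 0, 0], "grip": 45}
    - {"offset": [0, 0, 0.3], "delta_rot": [0, 0, 0], "grip": 45}
    - {"offset": [0, 0, 0], "delta_rot": [0, 0, 0], "grip": 45}

```text
t: 3.45
position: [0.5752, -0.0135, 0.0848]
tool_rot: [-0.365, 3.107, -0.008]
ft_force: [0.3, -0.8, -0.2]
finger_gap: 0.0382
```

```bash
python3 go.py 0.5700 -0.0142 0.075 103.5; python3 - <<'E'
from workcell import arm
from h import *
c=arm.capture("scene"); crop(c,"g2s.png",275,170,375,270,7)
E
```

```text
t 3.45 pos [575.2 -13.5  84.8] gap 38.2 F [ 0.3 -0.8 -0.2] tau [ 0.09  0.01 -0.01] j [-0.1   0.58  1.71 -0.    0.84 -1.91]
rot deg (tool) [-0.38  0.74 -0.1 ]
offset cm in now-axes [0.54 0.06 0.98]  in final axes [0.52 0.05 0.98] tooldir x,y: [-0.973 -0.232 -0.013] [-0.232  0.973 -0.007]
```

View pics/g2s.png

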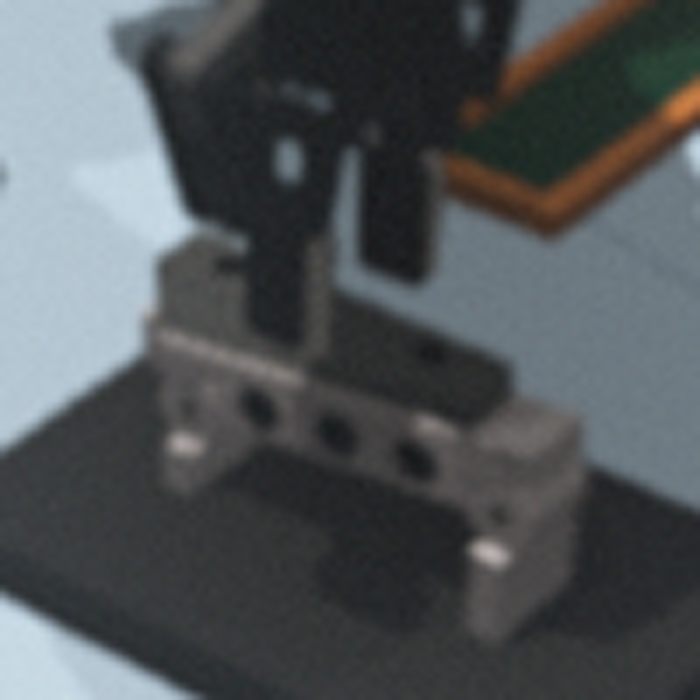

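Request:
apply_moves:
  rows:
    - {"offset": [0.3, 0.05, 0.4], "delta_rot": [-0.3, 0.5, 0], "grip": 45}
    - {"offset": [0.2, 0, 0.4], "delta_rot": [0, 0.2, 0], "grip": 45}
    - {"offset": [0.1, 0, 0.1], "delta_rot": [0, 0, 0], "grip": 45}
    - {"offset": [0, 0, 0], "delta_rot": [0, 0, 0], "grip": 45}

```text
t: 4.0
position: [0.5694, -0.0146, 0.0763]
tool_rot: [-0.366, 3.119, -0.002]
ft_force: [0.5, 0.0, -0.4]
finger_gap: 0.0385
```

```bash
python3 go.py 0.5700 -0.0142 0.075 103.5
```

```text
t 4.0 pos [569.4 -14.6  76.3] gap 38.5 F [ 0.5  0.  -0.4] tau [ 0.04  0.02 -0.02] j [-0.11  0.59  1.72 -0.    0.83 -1.91]
rot deg (tool) [-0.09  0.08 -0.1 ]
offset cm in now-axes [-0.07  0.02  0.13]  in final axes [-0.07  0.02  0.13] tooldir x,y: [-0.973 -0.232 -0.001] [-0.232  0.973 -0.002]
```

Request:
apply_moves:
  rows:
    - {"offset": [-0.05, 0, 0.18], "delta_rot": [0, 0, 0], "grip": 38}
    - {"offset": [0, 0, 0], "delta_rot": [0, 0, 0], "grip": 32}
    - {"offset": [0, 0, 0], "delta_rot": [0, 0, 0], "grip": 28}
    - {"offset": [0, 0, 0], "delta_rot": [0, 0, 0], "grip": 25}
    - {"offset": [0, 0, 0], "delta_rot": [0, 0, 0], "grip": 22}
    - {"offset": [0, 0, 0], "delta_rot": [0, 0, 0], "grip": 15}
    - {"offset": [0, 0, 0], "delta_rot": [0, 0, 0], "grip": 0}
    - {"offset": [0, 0, 0], "delta_rot": [0, 0, 0], "grip": 0}
  newtons: 50

```text
t: 5.0
position: [0.5702, -0.0146, 0.0748]
tool_rot: [-0.366, 3.118, -0.003]
ft_force: [-0.6, -1.8, 1.3]
finger_gap: 0.0184
```

```bash
python3 go.py 0.5700 -0.0142 0.12 103.5;python3 - <<'E'
from workcell import arm
from h import *
c=arm.capture("scene"); crop(c,"g3s.png",275,170,375,270,7)
E
```

```text
t 5.0 pos [570.2 -14.6  74.8] gap 18.4 F [-0.6 -1.8  1.3] tau [-0.07  0.1  -0.  ] j [-0.11  0.59  1.72 -0.    0.83 -1.91]
rot deg (tool) [-0.12  0.11 -0.11]
offset cm in now-axes [-0.    0.04 -4.52]  in final axes [ 0.01  0.05 -4.52] tooldir x,y: [-0.973 -0.232 -0.002] [-0.232  0.973 -0.002]
```

View pics/g3s.png

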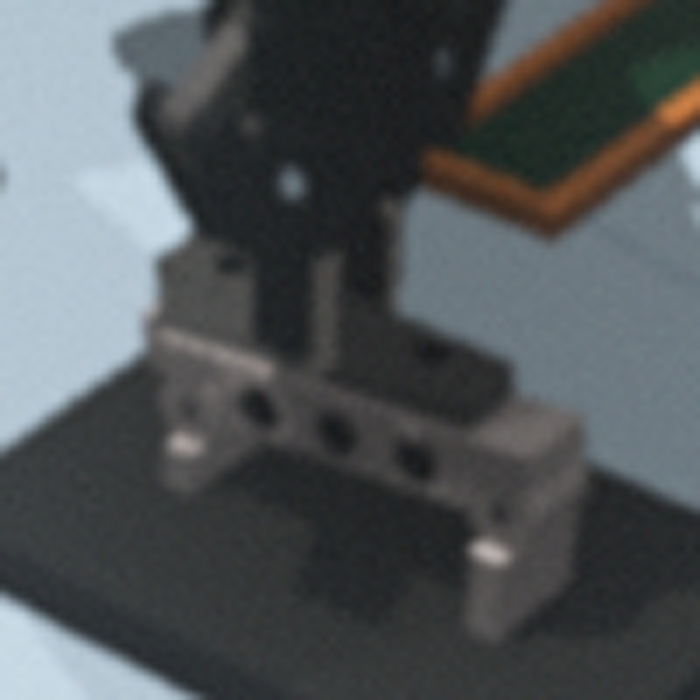

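Request:
apply_moves:
  rows:
    - {"offset": [0, 0, -0.3], "delta_rot": [0, 0, 0], "grip": 0}
    - {"offset": [0, 0, -0.7], "delta_rot": [0, 0, 0], "grip": 0}
    - {"offset": [0, 0, -2], "delta_rot": [0, 0, 0], "grip": 0}
    - {"offset": [0, 0, -3], "delta_rot": [0, 0, 0], "grip": 0}
    - {"offset": [0, 0, -2], "delta_rot": [0, 0, 0], "grip": 0}
    - {"offset": [0, 0, 0], "delta_rot": [0, 0, 0], "grip": 0}

```text
t: 5.8
position: [0.569, -0.014, 0.1572]
tool_rot: [0.366, -3.12, 0.001]
ft_force: [-0.8, 0.5, -3.5]
finger_gap: 0.0185
```

```bash
python3 go.py 0.6413 0.2285 0.12 0.8;python3 - <<'E'
from workcell import arm
from h import *
c=arm.capture("scene"); crop(c,"g4s.png",265,140,385,270,6)
E
```

```text
t 5.8 pos [569.  -14.  157.2] gap 18.5 F [-0.8  0.5 -3.5] tau [-0.03 -0.03 -0.01] j [-0.11  0.47  1.67 -0.    1.   -1.91]
rot deg (tool) [-5.000e-02  2.000e-02  1.026e+02]
offset cm in now-axes [-12.66  21.92   3.7 ]  in final axes [24.15  7.57  3.72] tooldir x,y: [-0.973 -0.232  0.   ] [-0.232  0.973 -0.001]
```

View pics/g4s.png

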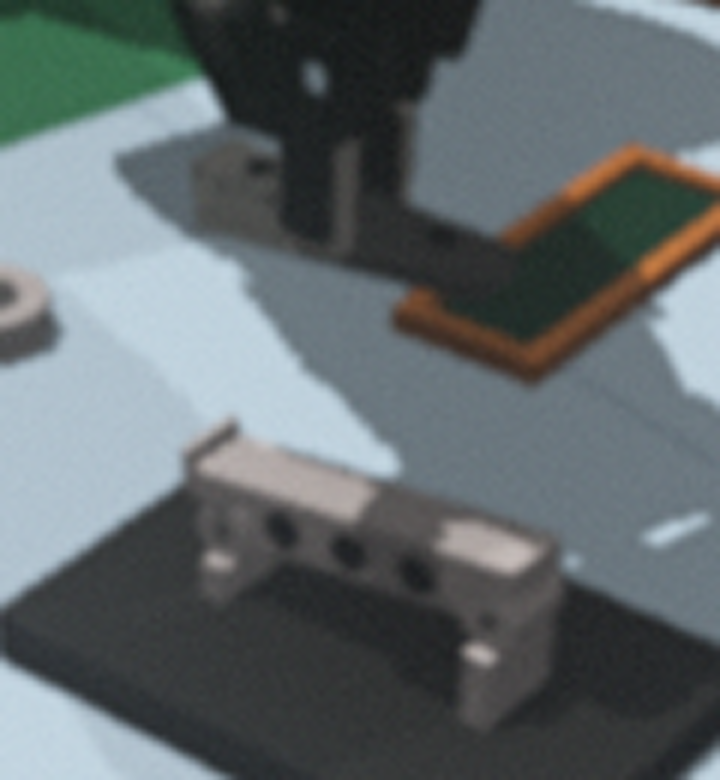

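The wedge is lifted and the bar is still on its blocks. I'll turn and carry it to the tray.

Request:
apply_moves:
  rows:
    - {"offset": [0, 0, 0], "delta_rot": [0, 0, 10], "grip": 0}
    - {"offset": [0, 0, 0], "delta_rot": [0, 0, 10], "grip": 0}
    - {"offset": [0, 0, 0], "delta_rot": [0, 0, 10], "grip": 0}
    - {"offset": [0, 0, 0], "delta_rot": [0, 0, 10], "grip": 0}
    - {"offset": [0, 0, 0], "delta_rot": [0, 0, 10], "grip": 0}
    - {"offset": [0, 0, 0], "delta_rot": [0, 0, 10], "grip": 0}
    - {"offset": [0, 0, 0], "delta_rot": [0, 0, 10], "grip": 0}
    - {"offset": [0, 0, 0], "delta_rot": [0, 0, 10], "grip": 0}
    - {"offset": [0, 0, 0], "delta_rot": [0, 0, 10], "grip": 0}
    - {"offset": [0, 0, 0], "delta_rot": [0, 0, 10], "grip": 0}
    - {"offset": [0, 0, 0], "delta_rot": [0, 0, 0], "grip": 0}

```text
t: 7.22
position: [0.5617, -0.0131, 0.1422]
tool_rot: [-2.205, -2.213, 0.023]
ft_force: [0.7, -0.5, -3.5]
finger_gap: 0.0184
```

```bash
python3 go.py 0.6413 0.232 0.12 0.8
```

```text
t 7.22 pos [561.7 -13.1 142.2] gap 18.4 F [ 0.7 -0.5 -3.5] tau [0.06 0.03 0.  ] j [-0.11  0.49  1.69 -0.    0.99 -0.11]
rot deg (tool) [-1.31 -0.12 -0.59]
offset cm in now-axes [24.48  8.1   2.09]  in final axes [24.4   8.3   2.22] tooldir x,y: [-0.004  1.     0.002] [ 1.     0.004 -0.023]
```

Request:
apply_moves:
  rows:
    - {"offset": [5, 1.7, -0.2], "delta_rot": [-0.7, 0, -0.5], "grip": 0}
    - {"offset": [5, 1.7, -0.2], "delta_rot": [-0.6, 1, 0], "grip": 0}
    - {"offset": [5, 1.7, -0.2], "delta_rot": [0, 1, 0], "grip": 0}
    - {"offset": [5, 1.7, -0.2], "delta_rot": [0, 1, 0], "grip": 0}
    - {"offset": [3, 1, 0], "delta_rot": [0, 1, 0], "grip": 0}
    - {"offset": [0, 0, 0], "delta_rot": [0, 1, 0], "grip": 0}
    - {"offset": [0, 0, 0], "delta_rot": [0, 0, 0], "grip": 0}

```text
t: 8.1
position: [0.6352, 0.224, 0.1486]
tool_rot: [-2.126, -2.216, -0.09]
ft_force: [0.2, 1.2, -2.4]
finger_gap: 0.0188
```

```bash
python3 go.py 0.6413 0.232 0.06 0.8 6.9
```

```text
t 8.1 pos [635.2 224.  148.6] gap 18.8 F [ 0.2  1.2 -2.4] tau [-0.08 -0.01  0.07] j [0.23 0.65 1.39 0.1  1.09 0.15]
rot deg (tool) [-0.5   1.7   1.55]
offset cm in now-axes [-0.04  0.69  8.88]  in final axes [-0.28  0.62  8.89] tooldir x,y: [-0.041  0.995  0.091] [ 0.999  0.042 -0.006]
```

Request:
apply_moves:
  rows:
    - {"offset": [0, 0.4, 2], "delta_rot": [-0.3, 0.9, 0.8], "grip": 0}
    - {"offset": [0, 0.3, 2.5], "delta_rot": [-0.2, 0.8, 0.7], "grip": 0}
    - {"offset": [0, 0, 2.5], "delta_rot": [0, 0, 0], "grip": 0}
    - {"offset": [0, 0, 1], "delta_rot": [0, 0, 0], "grip": 0}
    - {"offset": [0, 0, 0], "delta_rot": [0, 0, 0], "grip": 0}

```text
t: 8.72
position: [0.6417, 0.2279, 0.0668]
tool_rot: [-2.141, -2.178, -0.128]
ft_force: [0.1, 0.2, -2.2]
finger_gap: 0.0186
```

```bash
python3 go.py 0.6413 0.232 0.015 0.8 6.9;python3 - <<'E'
from workcell import arm
from h import *
c=arm.capture("scene"); crop(c,"g5s.png",370,130,490,260,6)
E
```

```text
t 8.72 pos [641.7 227.9  66.8] gap 18.6 F [ 0.1  0.2 -2.2] tau [-0.08 -0.02  0.02] j [0.23 0.76 1.42 0.14 0.94 0.13]
rot deg (tool) [-0.01  0.08  0.16]
offset cm in now-axes [-0.21 -0.03  5.19]  in final axes [-0.21 -0.03  5.19] tooldir x,y: [-0.017  0.993  0.119] [1.    0.017 0.   ]
```

View pics/g5s.png

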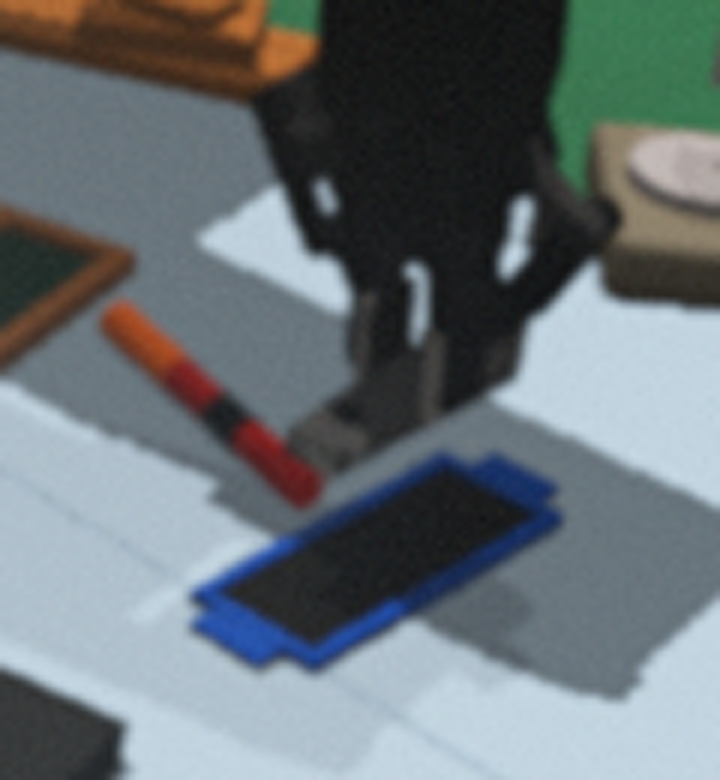

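The wedge is parallel to the tray and above it. I'll go down carefully.

Request:
apply_moves:
  rows:
    - {"offset": [-0.1, 0, 2], "delta_rot": [0, 0, 0], "grip": 0}
    - {"offset": [-0.1, 0, 1.8], "delta_rot": [0, 0, 0], "grip": 0}
    - {"offset": [0, 0, 0.9], "delta_rot": [0, 0, 0], "grip": 0}
    - {"offset": [0, 0, 0], "delta_rot": [0, 0, 0], "grip": 0}

```text
t: 9.28
position: [0.6424, 0.2317, 0.0182]
tool_rot: [-2.142, -2.179, -0.131]
ft_force: [0.0, -0.0, -4.1]
finger_gap: 0.0184
```

```bash
python3 go.py 0.6413 0.232 0.0092 0.8 6.9
```

```text
t 9.28 pos [642.4 231.7  18.2] gap 18.4 F [ 0.  -0.  -4.1] tau [-0.09 -0.04 -0.05] j [0.23 0.82 1.43 0.15 0.86 0.12]
rot deg (tool) [0.11 0.06 0.19]
offset cm in now-axes [-0.07 -0.11  0.9 ]  in final axes [-0.08 -0.11  0.9 ] tooldir x,y: [-0.017  0.993  0.119] [1.    0.017 0.002]
```

Request:
apply_moves:
  rows:
    - {"offset": [-0.07, -0.1, 0.4], "delta_rot": [0, 0, 0], "grip": 0}
    - {"offset": [0, 0, 0.2], "delta_rot": [0, 0, 0], "grip": 0}
    - {"offset": [0, 0, 0.1], "delta_rot": [0, 0, 0], "grip": 0}

```text
t: 9.65
position: [0.6419, 0.232, 0.0117]
tool_rot: [-2.142, -2.18, -0.133]
ft_force: [-0.3, 0.1, -2.3]
finger_gap: 0.0182
```

```bash
python3 go.py 0.6413 0.232 0.0092 0.8 6.9
```

```text
t 9.65 pos [641.9 232.   11.7] gap 18.2 F [-0.3  0.1 -2.3] tau [-0.11 -0.    0.01] j [0.23 0.83 1.43 0.15 0.85 0.12]
rot deg (tool) [0.2  0.04 0.21]
offset cm in now-axes [-0.03 -0.06  0.25]  in final axes [-0.03 -0.06  0.25] tooldir x,y: [-0.018  0.993  0.119] [1.    0.017 0.004]
```

Request:
apply_moves:
  rows:
    - {"offset": [0, 0, 0.15], "delta_rot": [0, 0, 0], "grip": 0}
    - {"offset": [0, 0, 0.06], "delta_rot": [0, 0, 0], "grip": 0}

```text
t: 9.9
position: [0.6422, 0.2323, 0.0099]
tool_rot: [-2.142, -2.18, -0.133]
ft_force: [0.6, 0.2, -3.0]
finger_gap: 0.0184
```

```bash
python3 go.py 0.6413 0.232 0.0092 0.8 6.9
```

```text
t 9.9 pos [642.2 232.3   9.9] gap 18.4 F [ 0.6  0.2 -3. ] tau [-0.14  0.03 -0.02] j [0.23 0.84 1.43 0.16 0.85 0.12]
rot deg (tool) [0.23 0.03 0.21]
offset cm in now-axes [-0.04 -0.09  0.06]  in final axes [-0.04 -0.09  0.06] tooldir x,y: [-0.018  0.993  0.12 ] [1.    0.017 0.005]
```

Request:
apply_moves:
  rows:
    - {"offset": [0, 0, 0.1], "delta_rot": [0, 0, 0], "grip": 0}
    - {"offset": [0, 0, 0.08], "delta_rot": [0, 0, 0], "grip": 0}

```text
t: 10.15
position: [0.6423, 0.2324, 0.0095]
tool_rot: [-2.142, -2.18, -0.133]
ft_force: [-5.7, -3.5, 7.4]
finger_gap: 0.0186
```

```bash
python3 go.py 0.6413 0.232 0.0092 0.8 6.9
```

```text
t 10.15 pos [642.3 232.4   9.5] gap 18.6 F [-5.7 -3.5  7.4] tau [-0.42  0.84  0.07] j [0.23 0.84 1.43 0.16 0.85 0.11]
rot deg (tool) [0.23 0.03 0.23]
offset cm in now-axes [-0.04 -0.1   0.02]  in final axes [-0.04 -0.1   0.02] tooldir x,y: [-0.018  0.993  0.12 ] [1.    0.017 0.005]
```

Contact came at the predicted height (9.5 mm against 9.2). I'll open gently.

Request:
apply_moves:
  rows:
    - {"offset": [0, 0, 0], "delta_rot": [0, 0, 0], "grip": 22}
    - {"offset": [0, 0, 0], "delta_rot": [0, 0, 0], "grip": 26}
    - {"offset": [0, 0, 0], "delta_rot": [0, 0, 0], "grip": 32}
    - {"offset": [0, 0, -0.1], "delta_rot": [0, 0, 0], "grip": 40}
    - {"offset": [0, 0, -1], "delta_rot": [0, 0, 0], "grip": 40}
    - {"offset": [0, 0, -4], "delta_rot": [0, 0, 0], "grip": 40}
    - {"offset": [0, 0, -5], "delta_rot": [0, -3, 0], "grip": 40}
    - {"offset": [0, 0, 0], "delta_rot": [0, -3.9, 0], "grip": 40}

```text
t: 11.15
position: [0.6432, 0.219, 0.1158]
tool_rot: [2.199, 2.233, 0.005]
ft_force: [-0.2, -0.5, -0.0]
finger_gap: 0.0341
```

```bash
python3 go.py 0.5837 -0.0108 0.14 -76.5;python3 - <<'E'
from workcell import arm
from h import *
c=arm.capture("scene"); crop(c,"g6s.png",370,150,490,260,6)
c=arm.capture("top"); crop(c,"g6t.png",95,100,275,260,4)
E
```

```text
t 11.15 pos [643.2 219.  115.8] gap 34.1 F [-0.2 -0.5 -0. ] tau [-0.02  0.02 -0.01] j [ 0.26  0.7   1.38 -0.01  1.05  0.25]
rot deg (tool) [ 0.48 -0.15 77.37]
offset cm in now-axes [-22.89  -6.28  -2.4 ]  in final axes [-11.15  20.95  -2.42] tooldir x,y: [-0.015  1.    -0.003] [1.    0.015 0.008]
```

View pics/g6s.png

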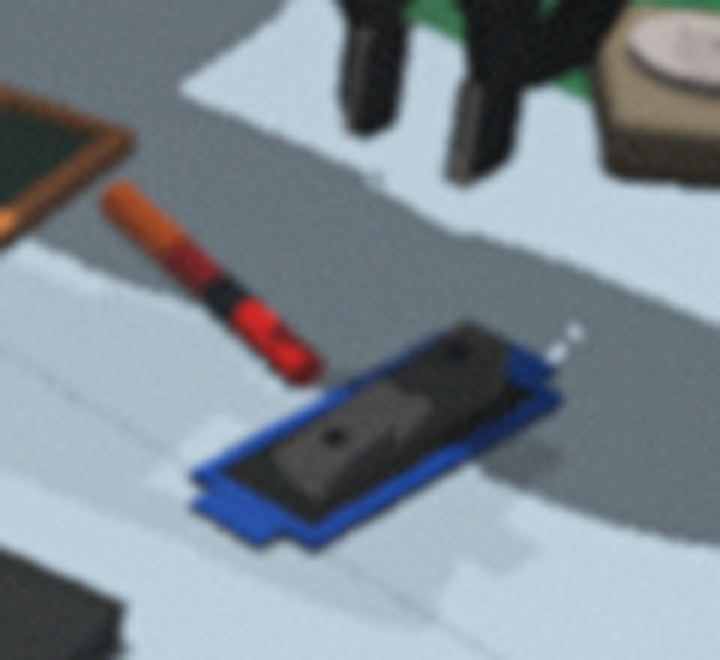

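View pics/g6t.png

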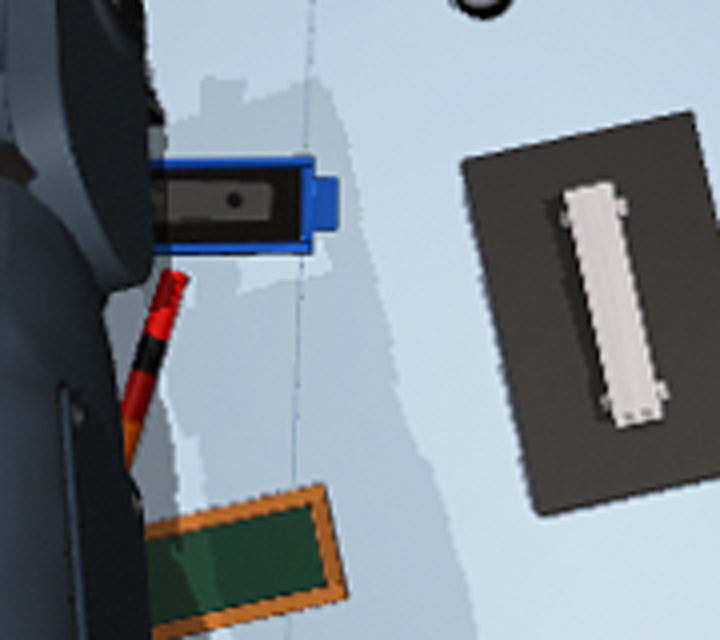

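Both views show the wedge flat inside the tray rim, with the bar undisturbed. I'll turn for the bar.

Request:
apply_moves:
  rows:
    - {"offset": [0, 0, -1], "delta_rot": [0.2, 0, 10.5], "grip": 50}
    - {"offset": [0, 0, -1], "delta_rot": [0.2, 0, 10.5], "grip": 50}
    - {"offset": [0, 0, -1], "delta_rot": [0, 0, 10.5], "grip": 50}
    - {"offset": [0, 0, -0.2], "delta_rot": [0, 0, 10.5], "grip": 50}
    - {"offset": [0, 0, -0.2], "delta_rot": [0, 0, 10.5], "grip": 50}
    - {"offset": [0, 0, -0.2], "delta_rot": [0, 0, 10.5], "grip": 50}
    - {"offset": [0, 0, -0.2], "delta_rot": [0, 0, 10.5], "grip": 50}
    - {"offset": [0, 0, -0.2], "delta_rot": [0, 0, 3.5], "grip": 50}
    - {"offset": [0, 0, 0], "delta_rot": [0, 0, 0], "grip": 50}

```text
t: 12.38
position: [0.6383, 0.2188, 0.1483]
tool_rot: [-3.111, -0.329, 0.023]
ft_force: [0.8, -0.0, 1.0]
finger_gap: 0.0428
```

```bash
python3 go.py 0.5812 -0.0114 0.14 -76.5
```

```text
t 12.38 pos [638.3 218.8 148.3] gap 42.8 F [ 0.8 -0.   1. ] tau [-0.03  0.02 -0.03] j [0.26 0.67 1.36 0.02 1.13 1.61]
rot deg (tool) [-0.85  0.75 -1.43]
offset cm in now-axes [-10.38  21.33   0.65]  in final axes [-10.92  21.05   0.83] tooldir x,y: [ 0.978  0.209 -0.013] [ 0.209 -0.978 -0.015]
```

Request:
apply_moves:
  rows:
    - {"offset": [-2.4, 5, -0.1], "delta_rot": [-0.4, 0.4, -0.7], "grip": 50}
    - {"offset": [-2.4, 5, -0.1], "delta_rot": [-0.4, 0.4, -0.7], "grip": 50}
    - {"offset": [-2.4, 5, -0.1], "delta_rot": [0, 0, 0], "grip": 50}
    - {"offset": [-2.4, 5, 0], "delta_rot": [0, 0, 0], "grip": 50}
    - {"offset": [-1, 1, 0], "delta_rot": [0, 0, 0], "grip": 50}
    - {"offset": [0, 0, 0], "delta_rot": [0, 0, 0], "grip": 50}

```text
t: 13.12
position: [0.5801, -0.0157, 0.148]
tool_rot: [-3.111, -0.387, -0.0]
ft_force: [0.3, 0.8, 0.0]
finger_gap: 0.0424
```

```bash
python3 go.py 0.5812 -0.0114 0.09 -76.5
```

```text
t 13.12 pos [580.1 -15.7 148. ] gap 42.4 F [0.3 0.8 0. ] tau [0.01 0.02 0.07] j [-0.11  0.5   1.65  0.01  0.99  1.21]
rot deg (tool) [-0.35 -0.06  0.67]
offset cm in now-axes [ 0.2  -0.35  5.8 ]  in final axes [ 0.2  -0.39  5.8 ] tooldir x,y: [0.97  0.245 0.001] [ 0.245 -0.97  -0.006]
```

Request:
apply_moves:
  rows:
    - {"offset": [0.2, -0.35, 1.5], "delta_rot": [-0.3, 0, 0.6], "grip": 50}
    - {"offset": [0, 0, 2], "delta_rot": [0, 0, 0], "grip": 50}
    - {"offset": [0, 0, 2], "delta_rot": [0, 0, 0], "grip": 50}
    - {"offset": [0, 0, 0], "delta_rot": [0, 0, 0], "grip": 50}

```text
t: 13.62
position: [0.5818, -0.0055, 0.0883]
tool_rot: [-3.117, -0.379, 0.0]
ft_force: [0.7, -0.0, -0.6]
finger_gap: 0.0429
```

```bash
python3 go.py 0.5812 -0.0114 0.053 -76.5
```

```text
t 13.62 pos [581.8  -5.5  88.3] gap 42.9 F [ 0.7 -0.  -0.6] tau [-0.01  0.02 -0.  ] j [-0.09  0.59  1.68  0.    0.88  1.24]
rot deg (tool) [-0.11 -0.01  0.37]
offset cm in now-axes [-0.2   0.57  3.53]  in final axes [-0.2   0.56  3.53] tooldir x,y: [0.971 0.24  0.   ] [ 0.24  -0.971 -0.002]
```

Request:
apply_moves:
  rows:
    - {"offset": [-0.15, 0.45, 0], "delta_rot": [0, 0, 0.3], "grip": 50}
    - {"offset": [0, 0.1, 0], "delta_rot": [0, 0, 0], "grip": 50}
    - {"offset": [0, 0, 0], "delta_rot": [0, 0, 0], "grip": 50}

```text
t: 14.0
position: [0.5826, -0.0102, 0.0892]
tool_rot: [-3.118, -0.373, -0.003]
ft_force: [0.9, 0.1, -0.1]
finger_gap: 0.0428
```

```bash
python3 go.py 0.5812 -0.0114 0.053 -76.5;python3 - <<'E'
from workcell import arm
from h import *
c=arm.capture("scene"); crop(c,"g7s.png",265,150,385,270,6)
E
```

```text
t 14.0 pos [582.6 -10.2  89.2] gap 42.8 F [ 0.9  0.1 -0.1] tau [ 0.01  0.04 -0.  ] j [-0.1   0.59  1.68  0.    0.88  1.23]
rot deg (tool) [-0.08 -0.1   0.14]
offset cm in now-axes [-0.17  0.09  3.62]  in final axes [-0.16  0.08  3.62] tooldir x,y: [0.972 0.236 0.002] [ 0.236 -0.972 -0.001]
```

View pics/g7s.png

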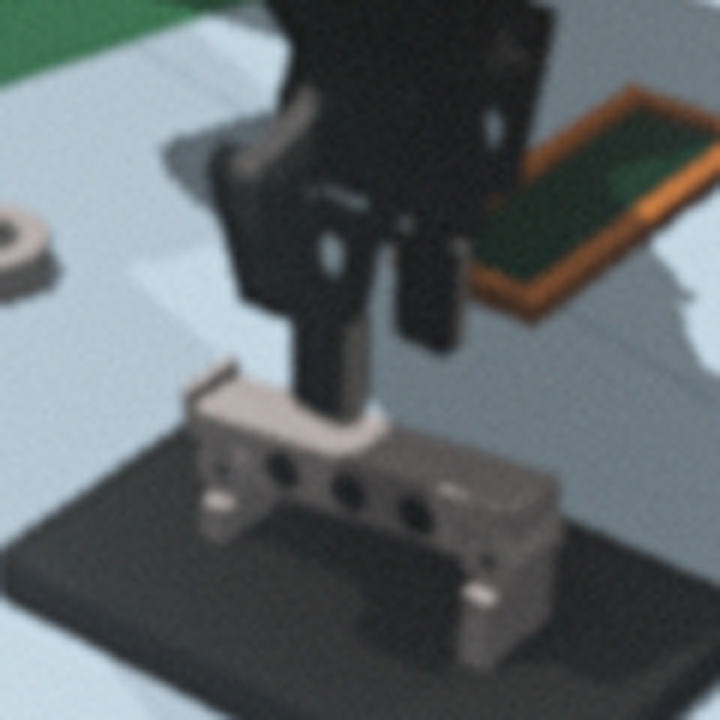

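Request:
apply_moves:
  rows:
    - {"offset": [-0.15, 0.05, 1], "delta_rot": [0, 0, 0], "grip": 50}
    - {"offset": [0, 0, 1], "delta_rot": [0, 0, 0], "grip": 50}
    - {"offset": [0, 0, 1], "delta_rot": [0, 0, 0], "grip": 50}
    - {"offset": [0, 0, 0.2], "delta_rot": [0, 0, 0], "grip": 50}
    - {"offset": [0, 0, 0], "delta_rot": [0, 0, 0], "grip": 50}

```text
t: 14.68
position: [0.5809, -0.0112, 0.0547]
tool_rot: [-3.118, -0.372, -0.002]
ft_force: [-0.3, 0.2, 0.1]
finger_gap: 0.0429
```

```bash
python3 go.py 0.5812 -0.0114 0.053 -76.5
```

```text
t 14.68 pos [580.9 -11.2  54.7] gap 42.9 F [-0.3  0.2  0.1] tau [-0.02  0.01 -0.03] j [-0.1   0.64  1.69  0.    0.81  1.23]
rot deg (tool) [-0.09 -0.08  0.12]
offset cm in now-axes [0.02 0.03 0.17]  in final axes [0.02 0.03 0.17] tooldir x,y: [0.972 0.235 0.001] [ 0.235 -0.972 -0.002]
```

Request:
apply_moves:
  rows:
    - {"offset": [0, 0, 0.1], "delta_rot": [0, 0, 0], "grip": 42}
    - {"offset": [0, 0, 0], "delta_rot": [0, 0, 0], "grip": 37}
    - {"offset": [0, 0, 0], "delta_rot": [0, 0, 0], "grip": 33}
    - {"offset": [0, 0, 0], "delta_rot": [0, 0, 0], "grip": 30}
    - {"offset": [0, 0, 0], "delta_rot": [0, 0, 0], "grip": 27}
    - {"offset": [0, 0, 0], "delta_rot": [0, 0, 0], "grip": 15}
    - {"offset": [0, 0, 0], "delta_rot": [0, 0, 0], "grip": 0}
    - {"offset": [0, 0, 0], "delta_rot": [0, 0, 0], "grip": 0}
  newtons: 50

```text
t: 15.68
position: [0.5815, -0.0117, 0.0546]
tool_rot: [-3.119, -0.372, -0.004]
ft_force: [0.3, -2.0, 0.3]
finger_gap: 0.0237
```

```bash
python3 go.py 0.5812 -0.0114 0.1 -76.5;
```

```text
t 15.68 pos [581.5 -11.7  54.6] gap 23.7 F [ 0.3 -2.   0.3] tau [-0.38  0.04 -0.05] j [-0.1   0.64  1.69  0.    0.81  1.23]
rot deg (tool) [-0.03 -0.16  0.11]
offset cm in now-axes [-0.01 -0.04 -4.54]  in final axes [-0.02 -0.04 -4.54] tooldir x,y: [0.972 0.235 0.003] [ 0.235 -0.972 -0.   ]
```

Request:
apply_moves:
  rows:
    - {"offset": [0, 0, -0.2], "delta_rot": [0, 0, 0], "grip": 0}
    - {"offset": [0, 0, -0.4], "delta_rot": [0, 0, 0], "grip": 0}
    - {"offset": [0, 0, -0.6], "delta_rot": [0, 0, 0], "grip": 0}
    - {"offset": [0, 0, -2], "delta_rot": [0, 0, 0], "grip": 0}
    - {"offset": [0, 0, -3], "delta_rot": [0, 0, 0], "grip": 0}
    - {"offset": [0, 0, -3], "delta_rot": [0, 0, 0], "grip": 0}
    - {"offset": [0, 0, -1], "delta_rot": [0, 0, 0], "grip": 0}
    - {"offset": [0, 0, 0], "delta_rot": [0, 0, 0], "grip": 0}

```text
t: 16.68
position: [0.579, -0.0108, 0.158]
tool_rot: [-3.116, -0.372, 0.005]
ft_force: [-0.6, 0.2, -6.3]
finger_gap: 0.0237
```

```bash
python3 go.py 0.4376 0.221 0.12 13.7;python3 - <<'E'
from workcell import arm
from h import *
c=arm.capture("scene"); crop(c,"g8s.png",255,120,395,280,4)
E
```

```text
t 16.68 pos [579.  -10.8 158. ] gap 23.7 F [-0.6  0.2 -6.3] tau [-0.01  0.05  0.01] j [-0.1   0.49  1.64  0.    1.02  1.23]
rot deg (tool) [-3.000e-01 -2.000e-02 -9.007e+01]
offset cm in now-axes [ -8.26 -25.84   3.91]  in final axes [25.87 -8.24  3.8 ] tooldir x,y: [ 0.972  0.236 -0.003] [ 0.236 -0.972 -0.004]
```

View pics/g8s.png

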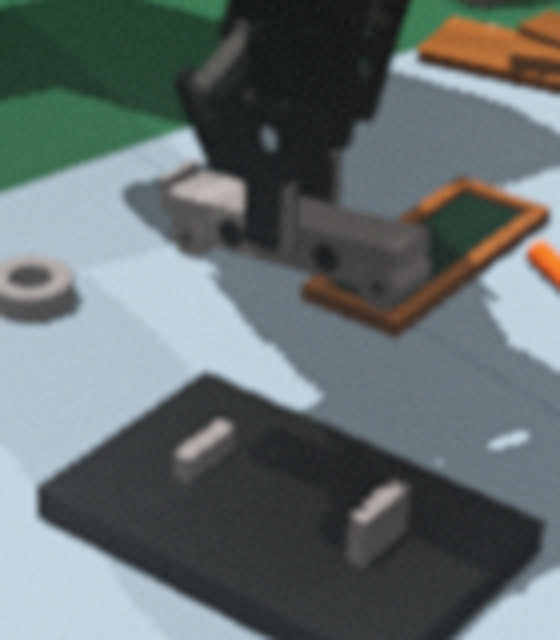

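The bar is held and both blocks are standing at crop (203,450) and (378,520). I'll turn and carry it to the long case.

Request:
apply_moves:
  rows:
    - {"offset": [0, 0, -0.2], "delta_rot": [0, 0, -10.5], "grip": 0}
    - {"offset": [0, 0, -0.2], "delta_rot": [0, 0, -10.5], "grip": 0}
    - {"offset": [0, 0, -0.2], "delta_rot": [0, 0, -10.5], "grip": 0}
    - {"offset": [0, 0, -0.2], "delta_rot": [0, 0, -10.5], "grip": 0}
    - {"offset": [0, 0, -0.2], "delta_rot": [0, 0, -10.5], "grip": 0}
    - {"offset": [0, 0, -0.2], "delta_rot": [0, 0, -10.5], "grip": 0}
    - {"offset": [0, 0, -0.2], "delta_rot": [0, 0, -10.5], "grip": 0}
    - {"offset": [0, 0, -0.2], "delta_rot": [0, 0, -10.5], "grip": 0}
    - {"offset": [0, 0, -0.2], "delta_rot": [0, 0, -6], "grip": 0}
    - {"offset": [0, 0, 0], "delta_rot": [0, 0, 0], "grip": 0}

```text
t: 17.98
position: [0.5725, -0.0102, 0.1607]
tool_rot: [-1.878, -2.487, 0.019]
ft_force: [0.4, -0.0, -5.9]
finger_gap: 0.0238
```

```bash
python3 go.py 0.4376 0.221 0.14 13.7 -6.9
```

```text
t 17.98 pos [572.5 -10.2 160.7] gap 23.8 F [ 0.4 -0.  -5.9] tau [ 0.   -0.07  0.  ] j [-0.1   0.48  1.64  0.    1.05 -0.38]
rot deg (tool) [-1.32 -7.6   2.25]
offset cm in now-axes [25.89 -6.6   2.57]  in final axes [25.72 -7.63 -1.02] tooldir x,y: [-0.273  0.962  0.013] [ 0.962  0.273 -0.025]
```

Request:
apply_moves:
  rows:
    - {"offset": [4.8, -1.3, 0], "delta_rot": [-0.7, -1.5, 1.1], "grip": 0}
    - {"offset": [4.8, -1.3, -0.2], "delta_rot": [-0.6, -1.5, 1.1], "grip": 0}
    - {"offset": [4.8, -1.4, -0.3], "delta_rot": [0, -1.5, 0], "grip": 0}
    - {"offset": [4.8, -1.4, -0.4], "delta_rot": [0, -1.5, 0], "grip": 0}
    - {"offset": [3.5, -1.2, -0.4], "delta_rot": [0, -1.5, 0], "grip": 0}
    - {"offset": [0, 0, 0], "delta_rot": [0, 0, 0], "grip": 0}

```text
t: 18.73
position: [0.4485, 0.1999, 0.1612]
tool_rot: [1.907, 2.376, -0.121]
ft_force: [0.0, -1.0, -5.6]
finger_gap: 0.0234
```

```bash
python3 go.py 0.4376 0.221 0.06 13.7 -6.9
```

```text
t 18.73 pos [448.5 199.9 161.2] gap 23.4 F [ 0.  -1.  -5.6] tau [0.07 0.04 0.01] j [ 0.39  0.35  1.85 -0.15  0.97  0.26]
rot deg (tool) [-0.37  0.08 -1.19]
offset cm in now-axes [ 3.51 -0.56  9.76]  in final axes [ 3.51 -0.55  9.76] tooldir x,y: [-0.215  0.969 -0.122] [ 0.976  0.216 -0.004]
```

Request:
apply_moves:
  rows:
    - {"offset": [1.5, -0.4, 2], "delta_rot": [-0.3, 0, -0.6], "grip": 0}
    - {"offset": [1.0, -0.1, 2.5], "delta_rot": [0, 0, -0.5], "grip": 0}
    - {"offset": [0.5, 0, 2], "delta_rot": [0, 0, 0], "grip": 0}
    - {"offset": [0.2, 0, 1.2], "delta_rot": [0, 0, 0], "grip": 0}
    - {"offset": [0, 0, 0], "delta_rot": [0, 0, 0], "grip": 0}

```text
t: 19.35
position: [0.439, 0.2197, 0.077]
tool_rot: [1.895, 2.383, -0.116]
ft_force: [0.8, -0.0, -5.9]
finger_gap: 0.0239
```

```bash
python3 go.py 0.4376 0.221 0.04 13.7 -6.9;python3 - <<'E'
from workcell import arm
from h import *
c=arm.capture("scene"); crop(c,"g9s.png",310,90,410,210,6)
E
```

```text
t 19.35 pos [439.  219.7  77. ] gap 23.9 F [ 0.8 -0.  -5.9] tau [ 0.18  0.01 -0.  ] j [ 0.43  0.49  1.9  -0.17  0.78  0.33]
rot deg (tool) [-0.13  0.05 -0.67]
offset cm in now-axes [ 0.6  -0.1   3.66]  in final axes [ 0.6  -0.1   3.66] tooldir x,y: [-0.224  0.967 -0.121] [ 0.974  0.225 -0.001]
```

View pics/g9s.png

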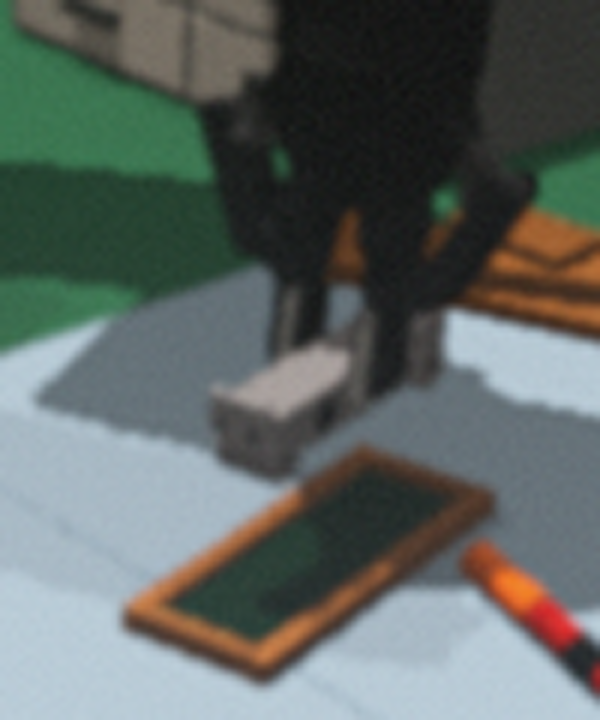

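Request:
apply_moves:
  rows:
    - {"offset": [0.3, -0.1, 1.5], "delta_rot": [0, 0, -0.6], "grip": 0}
    - {"offset": [0.2, 0, 1.5], "delta_rot": [0, 0, 0], "grip": 0}
    - {"offset": [0.1, 0, 1], "delta_rot": [0, 0, 0], "grip": 0}
    - {"offset": [0, 0, 0.2], "delta_rot": [0, 0, 0], "grip": 0}
    - {"offset": [0, 0, 0], "delta_rot": [0, 0, 0], "grip": 0}

```text
t: 20.02
position: [0.439, 0.2205, 0.0332]
tool_rot: [1.883, 2.392, -0.113]
ft_force: [0.3, 0.2, -5.9]
finger_gap: 0.024
```

```bash
python3 go.py 0.4376 0.221 0.0195 13.7 -6.9;python3 - <<'E'
from workcell import arm
from h import *
c=arm.capture("scene"); crop(c,"g10s.png",310,110,410,210,6)
E
```

```text
t 20.02 pos [439.  220.5  33.2] gap 24.0 F [ 0.3  0.2 -5.9] tau [0.12 0.08 0.01] j [ 0.43  0.57  1.92 -0.19  0.68  0.35]
rot deg (tool) [ 0.03  0.02 -0.1 ]
offset cm in now-axes [ 0.24 -0.13  1.35]  in final axes [ 0.24 -0.13  1.35] tooldir x,y: [-0.233  0.965 -0.12 ] [0.972 0.235 0.001]
```

View pics/g10s.png

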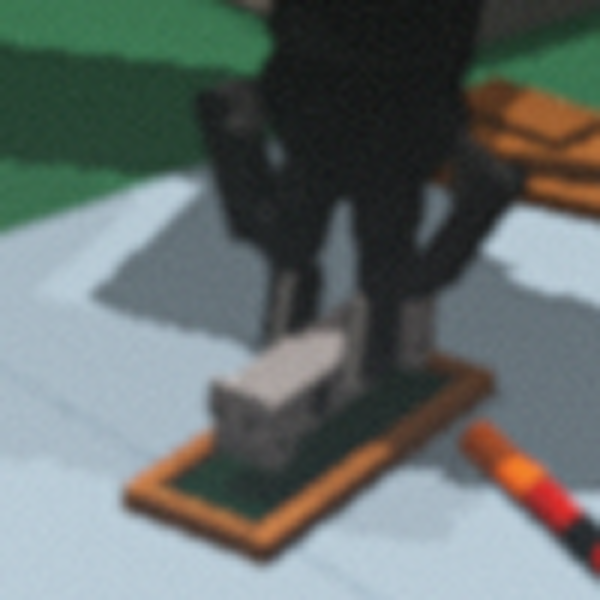

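Request:
apply_moves:
  rows:
    - {"offset": [0.1, -0.1, 0.5], "delta_rot": [0, 0, 0], "grip": 0}
    - {"offset": [0.1, 0, 0.3], "delta_rot": [0, 0, 0], "grip": 0}
    - {"offset": [0, 0, 0.2], "delta_rot": [0, 0, 0], "grip": 0}

```text
t: 20.45
position: [0.4382, 0.2214, 0.0232]
tool_rot: [1.882, 2.392, -0.111]
ft_force: [0.2, -0.9, -5.3]
finger_gap: 0.0239
```

```bash
python3 go.py 0.4376 0.221 0.0195 13.7 -6.9
```

```text
t 20.45 pos [438.2 221.4  23.2] gap 23.9 F [ 0.2 -0.9 -5.3] tau [0.17 0.02 0.02] j [ 0.44  0.59  1.92 -0.19  0.66  0.35]
rot deg (tool) [ 0.12 -0.   -0.11]
offset cm in now-axes [ 0.02 -0.07  0.37]  in final axes [ 0.02 -0.07  0.37] tooldir x,y: [-0.233  0.965 -0.12 ] [0.972 0.235 0.002]
```

Request:
apply_moves:
  rows:
    - {"offset": [0, 0, 0.2], "delta_rot": [0, 0, 0], "grip": 0}
    - {"offset": [0, 0, 0.1], "delta_rot": [0, 0, 0], "grip": 0}

```text
t: 20.7
position: [0.4383, 0.221, 0.02]
tool_rot: [1.882, 2.392, -0.111]
ft_force: [-0.2, -0.2, -4.7]
finger_gap: 0.0238
```

```bash
python3 go.py 0.4376 0.221 0.0195 13.7 -6.9
```

```text
t 20.7 pos [438.3 221.   20. ] gap 23.8 F [-0.2 -0.2 -4.7] tau [ 0.18  0.05 -0.03] j [ 0.44  0.6   1.92 -0.2   0.65  0.36]
rot deg (tool) [ 0.12 -0.   -0.11]
offset cm in now-axes [ 0.02 -0.07  0.04]  in final axes [ 0.02 -0.07  0.04] tooldir x,y: [-0.233  0.965 -0.12 ] [0.972 0.235 0.002]
```

Request:
apply_moves:
  rows:
    - {"offset": [0, 0, 0.08], "delta_rot": [0, 0, 0], "grip": 0}
    - {"offset": [0, 0, 0.06], "delta_rot": [0, 0, 0], "grip": 0}

```text
t: 20.95
position: [0.4385, 0.221, 0.0197]
tool_rot: [1.882, 2.391, -0.111]
ft_force: [-4.8, 0.7, 7.3]
finger_gap: 0.024
```

```bash
python3 go.py 0.4376 0.221 0.0195 13.7 -6.9
```

```text
t 20.95 pos [438.5 221.   19.7] gap 24.0 F [-4.8  0.7  7.3] tau [-0.09  0.89 -0.04] j [ 0.44  0.6   1.92 -0.2   0.65  0.36]
rot deg (tool) [ 0.12  0.01 -0.13]
offset cm in now-axes [ 0.02 -0.08  0.02]  in final axes [ 0.02 -0.08  0.02] tooldir x,y: [-0.233  0.965 -0.12 ] [0.972 0.235 0.002]
```

Request:
apply_moves:
  rows:
    - {"offset": [0, 0, 0.05], "delta_rot": [0, 0, 0], "grip": 0}
    - {"offset": [0, 0, 0.02], "delta_rot": [0, 0, 0], "grip": 0}
  newtons: 20

```text
t: 21.2
position: [0.4384, 0.221, 0.0198]
tool_rot: [1.882, 2.391, -0.111]
ft_force: [-2.3, 0.7, 1.7]
finger_gap: 0.0239
```

```bash
python3 go.py 0.4376 0.221 0.0195 13.7 -6.9
```

```text
t 21.2 pos [438.4 221.   19.8] gap 23.9 F [-2.3  0.7  1.7] tau [ 0.02  0.48 -0.04] j [ 0.44  0.6   1.92 -0.2   0.65  0.36]
rot deg (tool) [ 0.13  0.01 -0.13]
offset cm in now-axes [ 0.02 -0.08  0.03]  in final axes [ 0.02 -0.08  0.03] tooldir x,y: [-0.233  0.965 -0.12 ] [0.972 0.235 0.003]
```

Request:
apply_moves:
  rows:
    - {"offset": [0, 0, 0], "delta_rot": [0, 0, 0], "grip": 28}
    - {"offset": [0, 0, 0], "delta_rot": [0, 0, 0], "grip": 32}
    - {"offset": [0, 0, 0], "delta_rot": [0, 0, 0], "grip": 38}
    - {"offset": [0, 0, -0.2], "delta_rot": [0, 0, 0], "grip": 45}
    - {"offset": [0, 0, -1.5], "delta_rot": [0, 0, 0], "grip": 50}
    - {"offset": [0, 0, -4], "delta_rot": [0, 0, 0], "grip": 50}
    - {"offset": [0, 0, -5], "delta_rot": [0, 3, 0], "grip": 50}
    - {"offset": [0, 0, -1], "delta_rot": [0, 3.9, 0], "grip": 50}
    - {"offset": [0, 0, 0], "delta_rot": [0, 0, 0], "grip": 50}
  newtons: 40

```text
t: 22.32
position: [0.4359, 0.2357, 0.144]
tool_rot: [1.94, 2.469, 0.014]
ft_force: [0.0, 0.0, 0.1]
finger_gap: 0.0426
```

```bash
python3 go.py 0.63 -0.0 0.14 13.5;python3 - <<'E'
from workcell import arm
from h import *
c=arm.capture("scene"); crop(c,"g11s.png",310,110,410,210,6);crop(c,"g11b.png",255,190,400,295,5);pickle.dump(c,open("scene1.pkl","wb"))
c=arm.capture("top"); crop(c,"g11t.png",95,110,295,270,4);pickle.dump(c,open("top1.pkl","wb"))
E
```

```text
t 22.32 pos [435.9 235.7 144. ] gap 42.6 F [0.  0.  0.1] tau [ 0.02 -0.04 -0.05] j [0.4  0.37 1.88 0.   0.89 0.16]
rot deg (tool) [ 0.47 -0.25  0.18]
offset cm in now-axes [-27.49  13.28   0.39]  in final axes [-27.45  13.37   0.4 ] tooldir x,y: [-0.237  0.972  0.004] [0.972 0.236 0.008]
```

View pics/g11s.png

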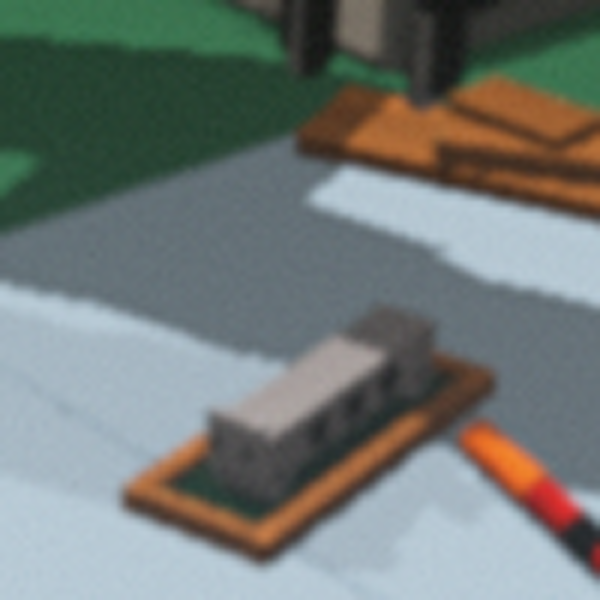

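View pics/g11t.png

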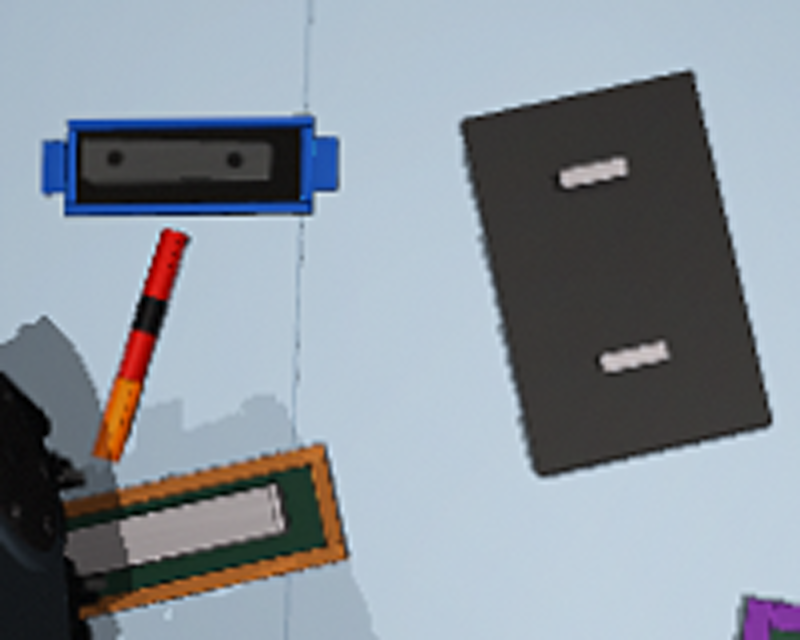

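View pics/g11b.png

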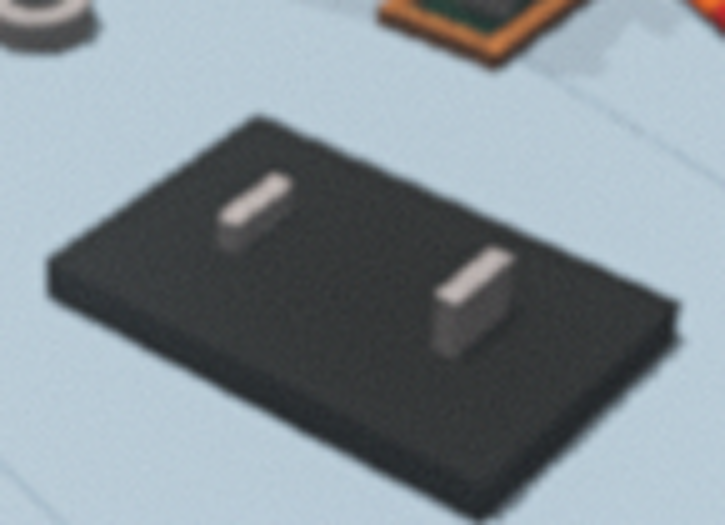

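The wedge (top crop 175,160) and the bar (top crop 180,530) lie inside their rims. Both blocks stand on the plate at top crop (593,172) and (635,356). I'll fit the blocks.

```bash
python3 - <<'E'
from fit import *
T=pickle.load(open("top1.pkl","rb"));Sc=pickle.load(open("scene1.pkl","rb"))
g=lambda c,r:cv2.cvtColor(c["frame"][r[1]:r[3],r[0]:r[2]],cv2.COLOR_RGB2GRAY)
for n,h,rt,rs,p0 in(("tall",.026,(228,144,258,162),(336,234,364,266),[.632,0,.236]),("low",.014,(240,190,268,208),(294,220,318,244),[.535,-.022,.236])):
  for nm,c,r in(("top",T,rt),("scn",Sc,rs)):
    im=g(c,r); m=hullmask(im>(110 if nm=="top" else 64)); parts=[box(.009,.035,.02 if nm=="scn" else .019+h,.02+h)]
    p,i=fit(c,parts,p0,r,m); print(n,nm,np.round(p,4),round(i,3), round(np.degrees(p[2]),1))
# bar in case, from scene
E
```

```text
tall top [0.6318 0.0008 0.2392] 0.88 13.7
tall scn [0.6287 0.0041 0.2487] 0.909 14.2
low top [ 0.5355 -0.0218  0.2259] 0.887 12.9
low scn [ 0.5314 -0.0188  0.2099] 0.87 12.0
```

```bash
python3 - <<'E'
from fit import *
T=pickle.load(open("top1.pkl","rb"));Sc=pickle.load(open("scene1.pkl","rb"))
g=lambda c,r:cv2.cvtColor(c["frame"][r[1]:r[3],r[0]:r[2]],cv2.COLOR_RGB2GRAY)
for n,h,rs,p0 in(("tall",.026,(336,234,364,266),[.632,0,.236]),("low",.014,(294,220,318,244),[.535,-.022,.236])):
    im=g(Sc,rs); print(im[::3,::3]); m=hullmask(im>110); parts=[box(.009,.035,.02+h-.0003,.02+h)]
    p,i=fit(Sc,parts,p0,rs,m); print(n,np.round(p,4),round(i,3))
E
```

```text
[[ 57  57  57  56  57  58 109 170 198 198]
 [ 56  57  56  55  55  57  50  54  94 165]
 [ 56  55  55  55  51 105 147  77  53  55]
 [ 56  55  52  54 131 180 152  67  54  56]
 [ 52  53  61 141 177 137  72  59  56  58]
 [ 53  52  99 173 115  69  73  57  54  58]
 [ 53  54  73  78  72  70  70  47  54  53]
 [ 57  54  76  77  73  71  48  52  55  55]
 [ 55  51  78  75  65  48  51  54  54  54]
 [ 56  53  56  65  49  53  54  54  55  54]
 [ 55  57  54  57  55  54  57  50  53  53]]
tall [0.6316 0.0017 0.232 ] 0.88
[[154  71  59  59  58  60  59  59]
 [ 61  59  60  58  59  57  53  57]
 [ 64  61  60  58  88 179 129  56]
 [ 59  59  62 131 179 146  77  59]
 [ 60  60 159 183 116  75  68  59]
 [ 59  60  94  91  73  65  57  54]
 [ 60  63  82  72  56  56  55  53]
 [ 57  60  59  58  58  56  54  55]]
low [ 0.5345 -0.0208  0.2752] 0.841
```

Request:
apply_moves:
  rows:
    - {"offset": [-5, 2.5, -0.1], "delta_rot": [0.4, -0.2, 0], "grip": 45}
    - {"offset": [-5, 2.5, -0.1], "delta_rot": [0, 0, 0], "grip": 45}
    - {"offset": [-5, 2.5, -0.1], "delta_rot": [0, 0, 0], "grip": 45}
    - {"offset": [-5, 2.5, 0], "delta_rot": [0, 0, 0], "grip": 45}
    - {"offset": [-4.5, 2, 0], "delta_rot": [0, 0, 0], "grip": 45}
    - {"offset": [-2, 1, 0], "delta_rot": [0, 0, 0], "grip": 45}
    - {"offset": [0, 0, 0], "delta_rot": [0, 0, 0], "grip": 45}

```text
t: 23.3
position: [0.6276, 0.004, 0.139]
tool_rot: [-1.934, -2.472, 0.026]
ft_force: [-1.6, 0.7, -0.5]
finger_gap: 0.0388
```

```bash
python3 go.py 0.6317 0.0012 0.09 13.5
```

```text
t 23.3 pos [627.6   4.  139. ] gap 38.8 F [-1.6  0.7 -0.5] tau [-0.01 -0.    0.03] j [-0.06  0.6   1.51 -0.01  1.05 -0.3 ]
rot deg (tool) [-0.85  0.43  0.43]
offset cm in now-axes [-0.34  0.4   4.89]  in final axes [-0.37  0.33  4.9 ] tooldir x,y: [-0.241  0.971 -0.007] [ 0.971  0.241 -0.015]
```

Request:
apply_moves:
  rows:
    - {"offset": [-0.3, 0.3, 1.5], "delta_rot": [-0.8, 0.4, 0.4], "grip": 45}
    - {"offset": [0, 0, 2], "delta_rot": [0, 0, 0], "grip": 45}
    - {"offset": [0, 0, 1.5], "delta_rot": [0, 0, 0], "grip": 45}
    - {"offset": [0, 0, 0], "delta_rot": [0, 0, 0], "grip": 45}

```text
t: 23.8
position: [0.6282, 0.0052, 0.0851]
tool_rot: [-1.939, -2.467, 0.009]
ft_force: [-0.5, 0.1, 0.7]
finger_gap: 0.0382
```

```bash
python3 go.py 0.6317 0.0012 0.032 13.5
```

```text
t 23.8 pos [628.2   5.2  85.1] gap 38.2 F [-0.5  0.1  0.7] tau [-0.03 -0.03  0.01] j [-0.06  0.66  1.54 -0.    0.94 -0.3 ]
rot deg (tool) [-0.38  0.04  0.17]
offset cm in now-axes [-0.47  0.28  5.31]  in final axes [-0.47  0.25  5.31] tooldir x,y: [-0.236  0.972 -0.001] [ 0.972  0.236 -0.007]
```

Request:
apply_moves:
  rows:
    - {"offset": [-0.4, 0.25, 0], "delta_rot": [-0.3, 0, 0.1], "grip": 45}
    - {"offset": [-0.05, 0, 1], "delta_rot": [0, 0, 0], "grip": 45}
    - {"offset": [0, 0, 1], "delta_rot": [0, 0, 0], "grip": 45}
    - {"offset": [0, 0, 0], "delta_rot": [0, 0, 0], "grip": 45}

```text
t: 24.3
position: [0.6324, 0.0016, 0.065]
tool_rot: [1.942, 2.467, -0.001]
ft_force: [0.1, -0.4, -0.1]
finger_gap: 0.0392
```

```bash
python3 go.py 0.6317 0.0012 0.032 13.5;python3 - <<'E'
from workcell import arm
from h import *
c=arm.capture("scene"); crop(c,"g12.png",300,190,400,290,6)
E
```

```text
t 24.3 pos [632.4   1.6  65. ] gap 39.2 F [ 0.1 -0.4 -0.1] tau [ 0.01 -0.03 -0.02] j [-0.07  0.69  1.54 -0.    0.9  -0.31]
rot deg (tool) [0.03 0.09 0.08]
offset cm in now-axes [-0.01 -0.07  3.3 ]  in final axes [-0.02 -0.07  3.3 ] tooldir x,y: [-0.235  0.972 -0.001] [0.972 0.235 0.001]
```

View pics/g12.png

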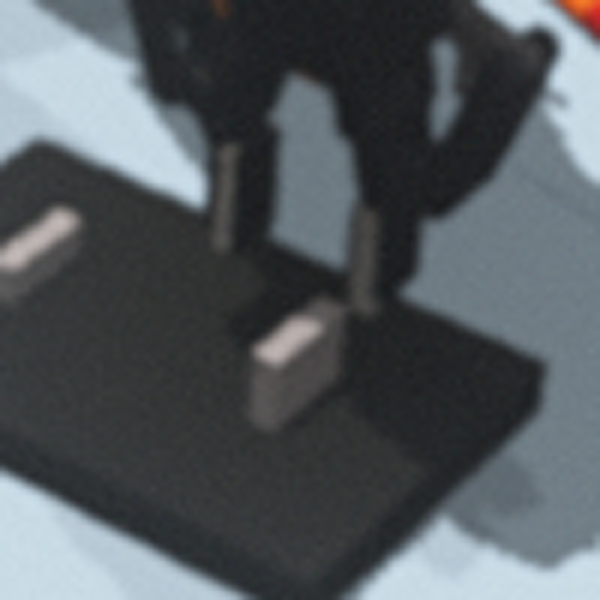

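Request:
apply_moves:
  rows:
    - {"offset": [0, -0.05, 1], "delta_rot": [0, 0, 0], "grip": 45}
    - {"offset": [0, 0, 1], "delta_rot": [0, 0, 0], "grip": 45}
    - {"offset": [0, 0, 0.9], "delta_rot": [0, 0, 0], "grip": 45}
    - {"offset": [0, 0, 0.2], "delta_rot": [0, 0, 0], "grip": 45}
    - {"offset": [0, 0, 0], "delta_rot": [0, 0, 0], "grip": 45}

```text
t: 24.98
position: [0.6321, 0.0014, 0.0322]
tool_rot: [1.942, 2.467, -0.0]
ft_force: [-0.3, 0.3, -0.2]
finger_gap: 0.0382
```

```bash
python3 go.py 0.6317 0.0012 0.032 13.5
```

```text
t 24.98 pos [632.1   1.4  32.2] gap 38.2 F [-0.3  0.3 -0.2] tau [0.01 0.07 0.01] j [-0.07  0.74  1.55 -0.    0.84 -0.31]
rot deg (tool) [0.06 0.1  0.08]
offset cm in now-axes [-0.01 -0.05  0.02]  in final axes [-0.01 -0.05  0.02] tooldir x,y: [-0.235  0.972 -0.002] [0.972 0.235 0.001]
```

Request:
apply_moves:
  rows:
    - {"offset": [0, -0.04, 0], "delta_rot": [0, 0, 0], "grip": 35}
    - {"offset": [0, 0, 0], "delta_rot": [0, 0, 0], "grip": 28}
    - {"offset": [0, 0, 0], "delta_rot": [0, 0, 0], "grip": 23}
    - {"offset": [0, 0, 0], "delta_rot": [0, 0, 0], "grip": 19}
    - {"offset": [0, 0, 0], "delta_rot": [0, 0, 0], "grip": 16}
    - {"offset": [0, 0, 0], "delta_rot": [0, 0, 0], "grip": 13}
    - {"offset": [0, 0, 0], "delta_rot": [0, 0, 0], "grip": 10}
    - {"offset": [0, 0, 0], "delta_rot": [0, 0, 0], "grip": 6}
    - {"offset": [0, 0, 0], "delta_rot": [0, 0, 0], "grip": 0}
    - {"offset": [0, 0, 0], "delta_rot": [0, 0, 0], "grip": 0}
  newtons: 30

```text
t: 26.22
position: [0.6323, 0.0013, 0.0332]
tool_rot: [1.941, 2.466, 0.001]
ft_force: [0.2, -1.1, 0.7]
finger_gap: 0.0083
```

```bash
python3 go.py 0.6317 0.0012 0.032 13.5;python3 - <<'E'
from workcell import arm
from h import *
c=arm.capture("scene"); crop(c,"g13.png",300,190,400,290,6)
E
```

```text
t 26.23 pos [632.3   1.3  33.2] gap 8.3 F [ 0.2 -1.1  0.7] tau [0.03 0.05 0.01] j [-0.07  0.74  1.55 -0.    0.84 -0.31]
rot deg (tool) [0.15 0.12 0.08]
offset cm in now-axes [ 0.01 -0.06  0.12]  in final axes [ 0.01 -0.06  0.12] tooldir x,y: [-0.235  0.972 -0.002] [0.972 0.235 0.003]
```

View pics/g13.png

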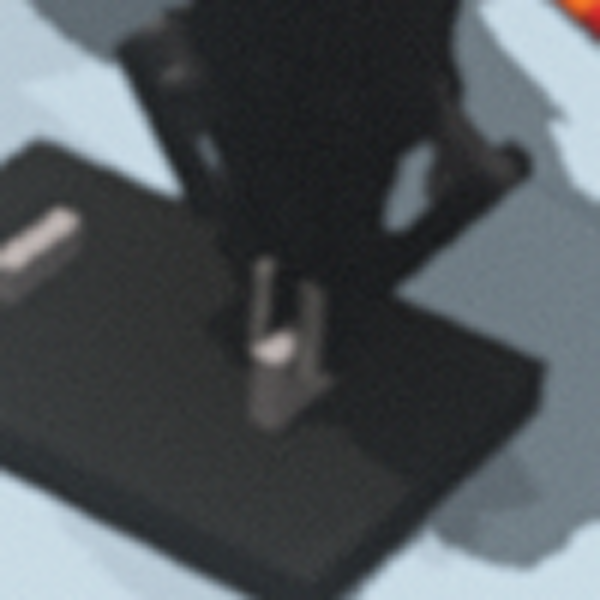

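The tall block is gripped upright, gap 8.3 mm. I'll lift and carry it to the larger case.

Request:
apply_moves:
  rows:
    - {"offset": [0, 0, -0.3], "delta_rot": [0, 0, 0], "grip": 0}
    - {"offset": [0, 0, -1], "delta_rot": [0, 0, 0], "grip": 0}
    - {"offset": [0, 0, -3], "delta_rot": [0, 0, 0], "grip": 0}
    - {"offset": [0, 0, -3], "delta_rot": [0, 0, 0], "grip": 0}
    - {"offset": [0, 0, -1], "delta_rot": [0, 0, 6], "grip": 0}
    - {"offset": [0, 0, 0], "delta_rot": [0, 0, 6], "grip": 0}
    - {"offset": [0, 0, 0], "delta_rot": [0, 0, 0], "grip": 0}

```text
t: 27.15
position: [0.6323, 0.0013, 0.1225]
tool_rot: [2.193, 2.243, 0.004]
ft_force: [0.2, 1.1, -1.6]
finger_gap: 0.0077
```

```bash
python3 go.py 0.629 -0.2305 0.1 1.3
```

```text
t 27.15 pos [632.3   1.3 122.5] gap 7.7 F [ 0.2  1.1 -1.6] tau [0.03 0.   0.02] j [-0.07  0.62  1.52 -0.    1.   -0.09]
rot deg (tool) [0.28 0.1  0.  ]
offset cm in now-axes [-23.17  -0.87   2.28]  in final axes [-23.17  -0.86   2.25] tooldir x,y: [-0.023  1.    -0.002] [1.    0.023 0.005]
```

Request:
apply_moves:
  rows:
    - {"offset": [-4.8, 0, 0], "delta_rot": [0.2, 0, 0], "grip": 0}
    - {"offset": [-4.8, -0.2, 0], "delta_rot": [0, 0, 0], "grip": 0}
    - {"offset": [-4.8, -0.2, 0], "delta_rot": [0, 0, 0], "grip": 0}
    - {"offset": [-4.8, -0.2, 0], "delta_rot": [0, 0, 0], "grip": 0}
    - {"offset": [-2.8, 0, 0], "delta_rot": [0, 0, 0], "grip": 0}
    - {"offset": [0, 0, 0], "delta_rot": [0, 0, 0], "grip": 0}

```text
t: 27.9
position: [0.6324, -0.2249, 0.124]
tool_rot: [2.174, 2.264, 0.0]
ft_force: [0.1, -0.2, -1.5]
finger_gap: 0.0082
```

```bash
python3 go.py 0.629 -0.2305 0.08 1.3
```

```text
t 27.9 pos [ 632.4 -224.9  124. ] gap 8.2 F [ 0.1 -0.2 -1.5] tau [ 0.01 -0.03  0.  ] j [-0.41  0.68  1.4  -0.    1.06 -0.45]
rot deg (tool) [0.1  0.1  1.03]
offset cm in now-axes [-0.54 -0.37  4.4 ]  in final axes [-0.55 -0.35  4.4 ] tooldir x,y: [-0.041  0.999 -0.002] [0.999 0.041 0.002]
```

Request:
apply_moves:
  rows:
    - {"offset": [-0.4, -0.35, 1], "delta_rot": [0, 0, 1], "grip": 0}
    - {"offset": [0, 0, 2], "delta_rot": [0, 0, 0], "grip": 0}
    - {"offset": [0, 0, 2], "delta_rot": [0, 0, 0], "grip": 0}
    - {"offset": [0, 0, 1.5], "delta_rot": [0, 0, 0], "grip": 0}
    - {"offset": [0, 0, 0], "delta_rot": [0, 0, 0], "grip": 0}

```text
t: 28.52
position: [0.628, -0.2257, 0.0525]
tool_rot: [-2.19, -2.251, 0.002]
ft_force: [-0.9, -0.4, -0.2]
finger_gap: 0.0082
```

```bash
python3 go.py 0.629 -0.2305 0.03 1.3;python3 - <<'E'
from workcell import arm
from h import *
c=arm.capture("scene"); crop(c,"g14.png",180,240,300,350,6)
E
```

```text
t 28.52 pos [ 628.  -225.7   52.5] gap 8.2 F [-0.9 -0.4 -0.2] tau [ 0.02  0.01 -0.01] j [-0.41  0.77  1.44 -0.    0.94 -0.44]
rot deg (tool) [-0.1  -0.02  0.29]
offset cm in now-axes [-0.48  0.09  2.25]  in final axes [-0.48  0.09  2.25] tooldir x,y: [-0.028  1.     0.   ] [ 1.     0.028 -0.002]
```

View pics/g14.png

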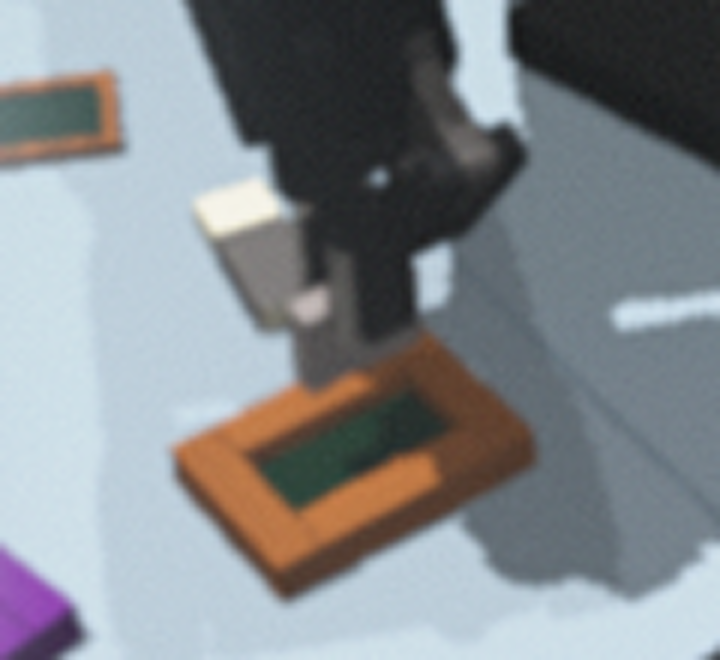

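Request:
apply_moves:
  rows:
    - {"offset": [-0.4, 0.1, 0.3], "delta_rot": [0, 0, 0.2], "grip": 0}
    - {"offset": [0, 0, 0.8], "delta_rot": [0, 0, 0], "grip": 0}
    - {"offset": [0, 0, 0.5], "delta_rot": [0, 0, 0], "grip": 0}
    - {"offset": [0, 0, 0], "delta_rot": [0, 0, 0], "grip": 0}

```text
t: 29.08
position: [0.6305, -0.2306, 0.0378]
tool_rot: [2.193, 2.246, 0.001]
ft_force: [0.6, 1.1, 0.9]
finger_gap: 0.0078
```

```bash
python3 go.py 0.629 -0.2305 0.0192 1.3;python3 - <<'E'
from workcell import arm
from h import *
c=arm.capture("scene"); crop(c,"g15.png",180,240,300,350,6)
E
```

```text
t 29.07 pos [ 630.5 -230.6   37.8] gap 7.8 F [0.6 1.1 0.9] tau [-0.02 -0.   -0.01] j [-0.42  0.79  1.43 -0.    0.91 -0.44]
rot deg (tool) [0.1  0.07 0.06]
offset cm in now-axes [ 0.02 -0.15  1.86]  in final axes [ 0.01 -0.15  1.86] tooldir x,y: [-0.024  1.    -0.001] [1.    0.024 0.002]
```

View pics/g15.png

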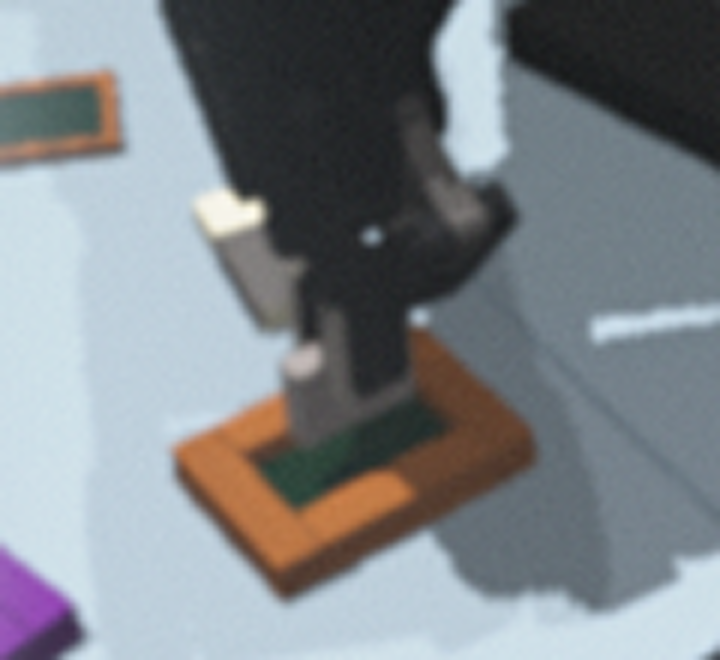

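```bash
python3 - <<'E'
from fit import *
from workcell import arm
c=arm.capture("scene"); x0,y0=180,240
v=cv2.resize(cv2.cvtColor(c["frame"][y0:350,x0:300],cv2.COLOR_RGB2BGR),None,fx=6,fy=6,interpolation=cv2.INTER_CUBIC)
def dr(P,p,col):
    q=((w2p(c,tf(P,*p))-[x0,y0]+.5)*6-.5).astype(np.float32); cv2.polylines(v,[cv2.convexHull(q).astype(int)],True,col,1)
dr(box(.009,.035,.0378-.0132,.0378+.0128),(.6305,-.2306,.022),(0,255,0))
dr(box(.027,.053,.014,.014),(.629,-.2305,.022),(255,255,0))
dr(box(.055,.081,.014,.014),(.629,-.2305,.022),(255,0,255))
cv2.imwrite("pics/g16.png",v)
E
```

```text
(no output)
```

View pics/g16.png

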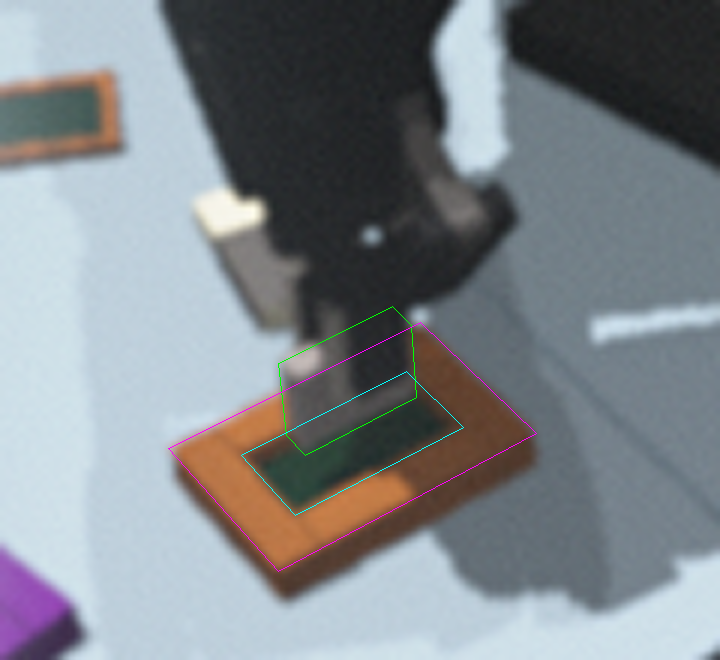

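The projected models match the picture and the block will land centrally. I'll lower it.

Request:
apply_moves:
  rows:
    - {"offset": [0, -0.12, 0.7], "delta_rot": [0, 0, 0], "grip": 0}
    - {"offset": [0, 0, 0.5], "delta_rot": [0, 0, 0], "grip": 0}
    - {"offset": [0, 0, 0.2], "delta_rot": [0, 0, 0], "grip": 0}
    - {"offset": [0, 0, 0.1], "delta_rot": [0, 0, 0], "grip": 0}

```text
t: 29.68
position: [0.6295, -0.2307, 0.0224]
tool_rot: [2.193, 2.246, 0.001]
ft_force: [1.0, -0.3, -0.3]
finger_gap: 0.0081
```

```bash
python3 go.py 0.629 -0.2305 0.0192 1.3
```

```text
t 29.68 pos [ 629.5 -230.7   22.4] gap 8.1 F [ 1.  -0.3 -0.3] tau [ 0.06  0.01 -0.03] j [-0.42  0.81  1.44 -0.    0.89 -0.44]
rot deg (tool) [0.15 0.09 0.07]
offset cm in now-axes [ 0.02 -0.05  0.32]  in final axes [ 0.02 -0.05  0.32] tooldir x,y: [-0.024  1.    -0.002] [1.    0.024 0.003]
```

Request:
apply_moves:
  rows:
    - {"offset": [0, 0, 0.15], "delta_rot": [0, 0, 0], "grip": 0}
    - {"offset": [0, 0, 0.1], "delta_rot": [0, 0, 0], "grip": 0}

```text
t: 29.92
position: [0.6297, -0.2307, 0.0199]
tool_rot: [2.192, 2.246, 0.001]
ft_force: [0.2, 0.2, -0.7]
finger_gap: 0.0078
```

```bash
python3 go.py 0.629 -0.2305 0.0192 1.3
```

```text
t 29.93 pos [ 629.7 -230.7   19.9] gap 7.8 F [ 0.2  0.2 -0.7] tau [0.03 0.02 0.04] j [-0.42  0.81  1.44 -0.    0.88 -0.44]
rot deg (tool) [0.16 0.1  0.08]
offset cm in now-axes [ 0.02 -0.07  0.07]  in final axes [ 0.02 -0.06  0.07] tooldir x,y: [-0.024  1.    -0.002] [1.    0.024 0.003]
```

Request:
apply_moves:
  rows:
    - {"offset": [0, 0, 0.08], "delta_rot": [0, 0, 0], "grip": 0}
    - {"offset": [0, 0, 0.08], "delta_rot": [0, 0, 0], "grip": 0}

```text
t: 30.18
position: [0.6298, -0.2308, 0.0192]
tool_rot: [2.192, 2.246, 0.001]
ft_force: [-5.2, 1.9, 11.5]
finger_gap: 0.0081
```

```bash
python3 go.py 0.629 -0.2305 0.0192 1.3
```

```text
t 30.18 pos [ 629.8 -230.8   19.2] gap 8.1 F [-5.2  1.9 11.5] tau [ 0.42  0.92 -0.02] j [-0.42  0.82  1.44 -0.    0.88 -0.44]
rot deg (tool) [0.17 0.11 0.08]
offset cm in now-axes [ 0.03 -0.08 -0.  ]  in final axes [ 0.03 -0.08 -0.  ] tooldir x,y: [-0.024  1.    -0.002] [1.    0.024 0.003]
```

Request:
apply_moves:
  rows:
    - {"offset": [0, 0, 0], "delta_rot": [0, 0, 0], "grip": 8}
    - {"offset": [0, 0, 0], "delta_rot": [0, 0, 0], "grip": 11}
    - {"offset": [0, 0, 0], "delta_rot": [0, 0, 0], "grip": 14}
    - {"offset": [0, 0, 0], "delta_rot": [0, 0, 0], "grip": 19}
    - {"offset": [0, 0, 0], "delta_rot": [0, 0, 0], "grip": 28}
    - {"offset": [0, 0, -0.2], "delta_rot": [0, 0, 0], "grip": 38}
    - {"offset": [0, 0, -1.5], "delta_rot": [0, 0, 0], "grip": 42}
    - {"offset": [0, 0, -4], "delta_rot": [0, 0, 0], "grip": 45}
    - {"offset": [0, 0, -5], "delta_rot": [0, 0, 0], "grip": 45}
    - {"offset": [0, 0, 0], "delta_rot": [0, 0, 0], "grip": 45}

```text
t: 31.42
position: [0.6301, -0.2309, 0.1329]
tool_rot: [2.191, 2.244, 0.003]
ft_force: [-0.3, 0.6, -0.5]
finger_gap: 0.0386
```

```bash
python3 go.py 0.535 -0.0213 0.12 13.5;python3 - <<'E'
from workcell import arm
from h import *
c=arm.capture("scene"); crop(c,"g17.png",180,240,300,350,6)
E
```

```text
t 31.43 pos [ 630.1 -230.9  132.9] gap 38.6 F [-0.3  0.6 -0.5] tau [-0.    0.   -0.02] j [-0.42  0.67  1.4  -0.    1.07 -0.44]
rot deg (tool) [  0.29   0.2  -12.13]
offset cm in now-axes [21.18 -9.01  1.18]  in final axes [22.6  -4.35  1.29] tooldir x,y: [-0.024  1.    -0.003] [1.    0.024 0.005]
```

View pics/g17.png

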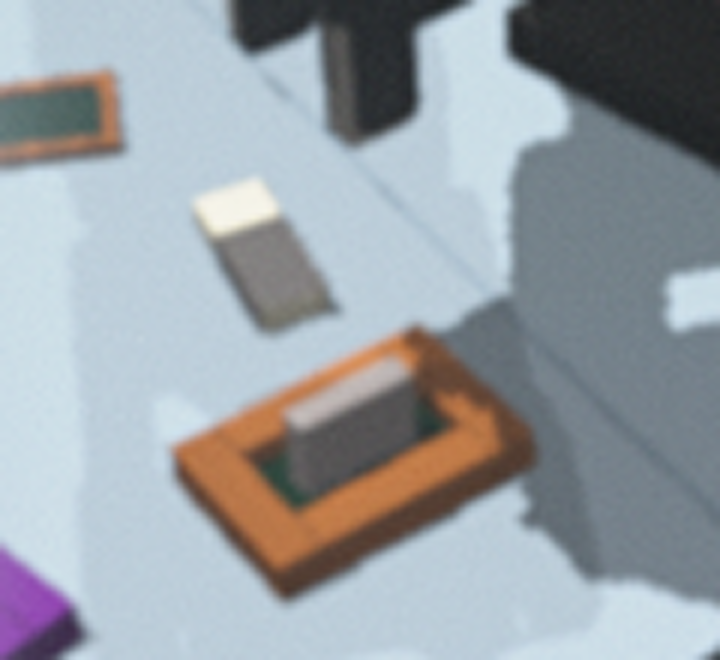

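The tall block stands upright in the larger orange case, crop (350,430). Next is the low block.

Request:
apply_moves:
  rows:
    - {"offset": [0, 0, -0.1], "delta_rot": [0.2, 0.2, -6], "grip": 45}
    - {"offset": [0, 0, -0.1], "delta_rot": [0, 0, -6], "grip": 45}
    - {"offset": [5, -1, -0.1], "delta_rot": [0, 0, 0], "grip": 45}
    - {"offset": [5, -1, -0.1], "delta_rot": [0, 0, 0], "grip": 45}
    - {"offset": [5, -1, 0], "delta_rot": [0, 0, 0], "grip": 45}
    - {"offset": [4.5, -0.8, 0], "delta_rot": [0, 0, 0], "grip": 45}
    - {"offset": [2.0, -0.4, 0], "delta_rot": [0, 0, 0], "grip": 45}
    - {"offset": [0, 0, 0], "delta_rot": [0, 0, 0], "grip": 45}

```text
t: 32.48
position: [0.5306, -0.0258, 0.1304]
tool_rot: [-1.933, -2.462, 0.005]
ft_force: [-0.6, -0.2, -0.0]
finger_gap: 0.0386
```

```bash
python3 go.py 0.535 -0.0213 0.08 13.5
```

```text
t 32.48 pos [530.6 -25.8 130.4] gap 38.6 F [-0.6 -0.2 -0. ] tau [-0.08 -0.02 -0.06] j [-0.14  0.45  1.78  0.    0.92 -0.38]
rot deg (tool) [-0.56 -0.4   0.22]
offset cm in now-axes [0.3  0.58 5.03]  in final axes [0.33 0.53 5.04] tooldir x,y: [-0.237  0.971  0.007] [ 0.971  0.237 -0.01 ]
```

Request:
apply_moves:
  rows:
    - {"offset": [0.3, 0.5, 1], "delta_rot": [-0.5, -0.4, 0.2], "grip": 45}
    - {"offset": [0, 0, 2], "delta_rot": [0, 0, 0], "grip": 45}
    - {"offset": [0, 0, 1.8], "delta_rot": [0, 0, 0], "grip": 45}
    - {"offset": [0, 0, 0], "delta_rot": [0, 0, 0], "grip": 45}

```text
t: 32.98
position: [0.5373, -0.025, 0.0787]
tool_rot: [1.949, 2.462, -0.001]
ft_force: [0.3, -0.6, -0.3]
finger_gap: 0.0386
```

```bash
python3 go.py 0.535 -0.0213 0.027 13.5
```

```text
t 32.98 pos [537.3 -25.   78.7] gap 38.6 F [ 0.3 -0.6 -0.3] tau [ 0.    0.01 -0.01] j [-0.13  0.54  1.8  -0.    0.8  -0.36]
rot deg (tool) [ 0.05  0.11 -0.24]
offset cm in now-axes [ 0.42 -0.14  5.17]  in final axes [ 0.42 -0.14  5.17] tooldir x,y: [-0.229  0.973 -0.002] [0.973 0.229 0.001]
```

Request:
apply_moves:
  rows:
    - {"offset": [0.35, -0.12, 0], "delta_rot": [0, 0, -0.2], "grip": 45}
    - {"offset": [0.05, 0, 1.5], "delta_rot": [0, 0, 0], "grip": 45}
    - {"offset": [0, 0, 1.5], "delta_rot": [0, 0, 0], "grip": 45}
    - {"offset": [0, 0, 0], "delta_rot": [0, 0, 0], "grip": 45}

```text
t: 33.48
position: [0.5361, -0.0221, 0.0472]
tool_rot: [1.945, 2.463, 0.0]
ft_force: [0.2, 0.6, -0.3]
finger_gap: 0.0385
```

```bash
python3 go.py 0.535 -0.0213 0.0265 13.5;python3 - <<'E'
from workcell import arm
from h import *
c=arm.capture("scene"); crop(c,"g18.png",260,180,360,280,6)
E
```

```text
t 33.48 pos [536.1 -22.1  47.2] gap 38.5 F [ 0.2  0.6 -0.3] tau [-0.02 -0.03  0.03] j [-0.13  0.59  1.82 -0.    0.73 -0.36]
rot deg (tool) [ 0.13  0.15 -0.09]
offset cm in now-axes [ 0.11 -0.09  2.07]  in final axes [ 0.1  -0.09  2.07] tooldir x,y: [-0.232  0.973 -0.003] [0.973 0.232 0.002]
```

View pics/g18.png

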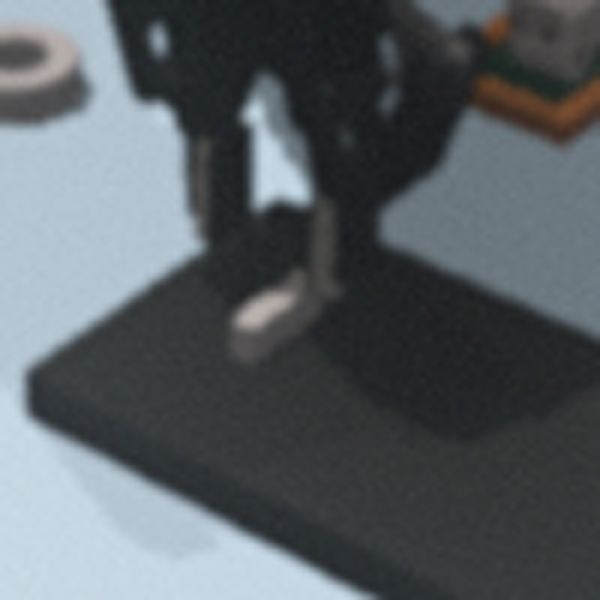

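Request:
apply_moves:
  rows:
    - {"offset": [0.1, -0.09, 0.8], "delta_rot": [0, 0, 0], "grip": 45}
    - {"offset": [0, 0, 0.8], "delta_rot": [0, 0, 0], "grip": 45}
    - {"offset": [0, 0, 0.25], "delta_rot": [0, 0, 0], "grip": 45}
    - {"offset": [0, 0, 0.1], "delta_rot": [0, 0, 0], "grip": 45}
    - {"offset": [0, 0, 0], "delta_rot": [0, 0, 0], "grip": 45}

```text
t: 34.15
position: [0.5358, -0.0214, 0.0275]
tool_rot: [1.944, 2.462, 0.002]
ft_force: [0.2, -0.4, 0.7]
finger_gap: 0.0384
```

```bash
python3 go.py 0.535 -0.0213 0.0265 13.5
```

```text
t 34.15 pos [535.8 -21.4  27.5] gap 38.4 F [ 0.2 -0.4  0.7] tau [-0.01 -0.01  0.01] j [-0.13  0.62  1.82 -0.    0.69 -0.36]
rot deg (tool) [ 0.24  0.19 -0.08]
offset cm in now-axes [ 0.02 -0.08  0.1 ]  in final axes [ 0.02 -0.08  0.1 ] tooldir x,y: [-0.232  0.973 -0.003] [0.973 0.232 0.004]
```

Request:
apply_moves:
  rows:
    - {"offset": [0, -0.06, 0.12], "delta_rot": [0.2, 0.2, 0], "grip": 35}
    - {"offset": [0, 0, 0], "delta_rot": [0, 0, 0], "grip": 28}
    - {"offset": [0, 0, 0], "delta_rot": [0, 0, 0], "grip": 23}
    - {"offset": [0, 0, 0], "delta_rot": [0, 0, 0], "grip": 19}
    - {"offset": [0, 0, 0], "delta_rot": [0, 0, 0], "grip": 16}
    - {"offset": [0, 0, 0], "delta_rot": [0, 0, 0], "grip": 13}
    - {"offset": [0, 0, 0], "delta_rot": [0, 0, 0], "grip": 10}
    - {"offset": [0, 0, 0], "delta_rot": [0, 0, 0], "grip": 6}
    - {"offset": [0, 0, 0], "delta_rot": [0, 0, 0], "grip": 0}
    - {"offset": [0, 0, 0], "delta_rot": [0, 0, 0], "grip": 0}
  newtons: 30

```text
t: 35.4
position: [0.5355, -0.0216, 0.0268]
tool_rot: [1.946, 2.465, 0.002]
ft_force: [-0.2, 0.4, 0.3]
finger_gap: 0.0078
```

```bash
python3 go.py 0.535 -0.0213 0.0265 13.5
```

```text
t 35.4 pos [535.5 -21.6  26.8] gap 7.8 F [-0.2  0.4  0.3] tau [-0.02  0.08  0.04] j [-0.13  0.62  1.82  0.    0.69 -0.36]
rot deg (tool) [ 0.07 -0.01 -0.08]
offset cm in now-axes [ 0.04 -0.04  0.03]  in final axes [ 0.04 -0.04  0.03] tooldir x,y: [-0.232  0.973  0.   ] [0.973 0.232 0.001]
```

Request:
apply_moves:
  rows:
    - {"offset": [0, 0, -0.3], "delta_rot": [0, 0, 0], "grip": 0}
    - {"offset": [0, 0, -1], "delta_rot": [0, 0, 0], "grip": 0}
    - {"offset": [0, 0, -3], "delta_rot": [0, 0, 0], "grip": 0}
    - {"offset": [0, 0, -3.5], "delta_rot": [0, 0, 0], "grip": 0}
    - {"offset": [0, 0, -1], "delta_rot": [0, 0, 9.5], "grip": 0}
    - {"offset": [0, 0, -0.2], "delta_rot": [0, 0, 9.5], "grip": 0}
    - {"offset": [0, 0, -0.2], "delta_rot": [0, 0, 9.5], "grip": 0}
    - {"offset": [0, 0, -0.2], "delta_rot": [0, 0, 9.5], "grip": 0}
    - {"offset": [0, 0, 0], "delta_rot": [0, 0, 0], "grip": 0}

```text
t: 36.52
position: [0.5358, -0.0216, 0.129]
tool_rot: [2.657, 1.671, 0.007]
ft_force: [-0.7, 0.6, 0.7]
finger_gap: 0.0081
```

```bash
python3 go.py 0.4413 -0.2377 0.12 -24.1;python3 - <<'E'
from workcell import arm
from h import *
c=arm.capture("scene"); crop(c,"g19.png",230,120,350,250,5)
E
```

```text
t 36.52 pos [535.8 -21.6 129. ] gap 8.1 F [-0.7  0.6  0.7] tau [ 0.01 -0.03 -0.01] j [-0.13  0.45  1.78  0.    0.9   0.32]
rot deg (tool) [ 0.26 -0.12 -1.56]
offset cm in now-axes [-23.57   0.83   0.86]  in final axes [-23.58   0.19   0.9 ] tooldir x,y: [0.433 0.901 0.002] [ 0.901 -0.433  0.005]
```

View pics/g19.png

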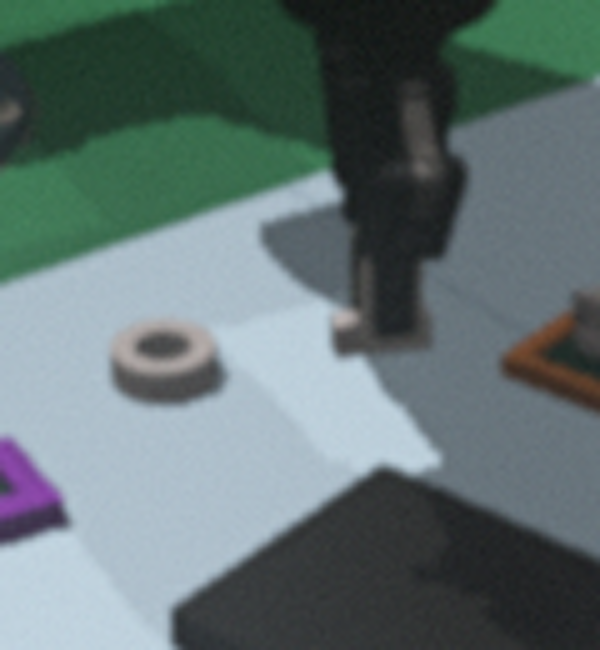

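Request:
apply_moves:
  rows:
    - {"offset": [-4.8, 0.2, 0], "delta_rot": [0.2, 0, -1.5], "grip": 0}
    - {"offset": [-4.8, 0, 0], "delta_rot": [0, 0, 0], "grip": 0}
    - {"offset": [-4.8, 0, 0], "delta_rot": [0, 0, 0], "grip": 0}
    - {"offset": [-4.8, 0, 0], "delta_rot": [0, 0, 0], "grip": 0}
    - {"offset": [-3, 0, 0], "delta_rot": [0, 0, 0], "grip": 0}
    - {"offset": [0, 0, 0], "delta_rot": [0, 0, 0], "grip": 0}

```text
t: 37.33
position: [0.4455, -0.2312, 0.1295]
tool_rot: [2.611, 1.745, 0.005]
ft_force: [-0.3, 0.3, 0.3]
finger_gap: 0.0081
```

```bash
python3 go.py 0.4413 -0.2377 0.06 -24.1
```

```text
t 37.33 pos [ 445.5 -231.2  129.5] gap 8.1 F [-0.3  0.3  0.3] tau [ 0.01 -0.02  0.03] j [-0.57  0.4   1.87  0.    0.87 -0.18]
rot deg (tool) [ 0.16 -0.12  1.62]
offset cm in now-axes [-0.78 -0.16  6.95]  in final axes [-0.76 -0.12  6.95] tooldir x,y: [0.382 0.924 0.002] [ 0.924 -0.382  0.003]
```

Request:
apply_moves:
  rows:
    - {"offset": [-0.6, -0.12, 1], "delta_rot": [0, 0, 1.5], "grip": 0}
    - {"offset": [0, 0, 2], "delta_rot": [0, 0, 0], "grip": 0}
    - {"offset": [0, 0, 2], "delta_rot": [0, 0, 0], "grip": 0}
    - {"offset": [0, 0, 2], "delta_rot": [0, 0, 0], "grip": 0}
    - {"offset": [0, 0, 0], "delta_rot": [0, 0, 0], "grip": 0}

```text
t: 37.95
position: [0.4427, -0.2331, 0.0555]
tool_rot: [-2.629, -1.719, -0.005]
ft_force: [0.4, 0.4, 0.2]
finger_gap: 0.0081
```

```bash
python3 go.py 0.4413 -0.2377 0.02 -24.1
```

```text
t 37.95 pos [ 442.7 -233.1   55.5] gap 8.1 F [0.4 0.4 0.2] tau [ 0.05 -0.04  0.01] j [-0.58  0.53  1.91  0.    0.7  -0.17]
rot deg (tool) [ 0.08 -0.16  0.47]
offset cm in now-axes [-0.49  0.05  3.55]  in final axes [-0.48  0.06  3.55] tooldir x,y: [0.401 0.916 0.003] [ 0.916 -0.401  0.001]
```

Request:
apply_moves:
  rows:
    - {"offset": [-0.42, 0.04, 0.3], "delta_rot": [0, -0.1, 0.4], "grip": 0}
    - {"offset": [0, 0, 1], "delta_rot": [0, 0, 0], "grip": 0}
    - {"offset": [0, 0, 1], "delta_rot": [0, 0, 0], "grip": 0}
    - {"offset": [0, 0, 0], "delta_rot": [0, 0, 0], "grip": 0}

```text
t: 38.45
position: [0.4422, -0.2371, 0.0321]
tool_rot: [2.633, 1.71, 0.003]
ft_force: [-0.6, 0.2, -1.0]
finger_gap: 0.0079
```

```bash
python3 go.py 0.4413 -0.2377 0.0098 -24.1;python3 - <<'E'
from fit import *
from workcell import arm
c=arm.capture("scene"); x0,y0=135,200
v=cv2.resize(cv2.cvtColor(c["frame"][y0:290,x0:235],cv2.COLOR_RGB2BGR),None,fx=6,fy=6,interpolation=cv2.INTER_CUBIC)
w=v.copy()
def dr(P,p,col):
    q=((w2p(c,tf(P,*p))-[x0,y0]+.5)*6-.5).astype(np.float32); cv2.polylines(v,[cv2.convexHull(q).astype(int)],True,col,1)
p=arm.state()["position"]
dr(box(.009,.035,p[2]-.0068,p[2]+.0072),(p[0],p[1],-.42),(0,255,0))
dr(box(.027,.053,.006,.006),(.4413,-.2377,-.42),(255,255,0))
cv2.imwrite("pics/g20.png",v)
E
```

```text
t 38.45 pos [ 442.2 -237.1   32.1] gap 7.9 F [-0.6  0.2 -1. ] tau [ 0.03 -0.01 -0.02] j [-0.59  0.57  1.91  0.    0.65 -0.17]
rot deg (tool) [ 0.18 -0.03  0.12]
offset cm in now-axes [-0.09 -0.07  2.23]  in final axes [-0.09 -0.06  2.23] tooldir x,y: [0.406 0.914 0.001] [ 0.914 -0.406  0.003]
```

View pics/g20.png

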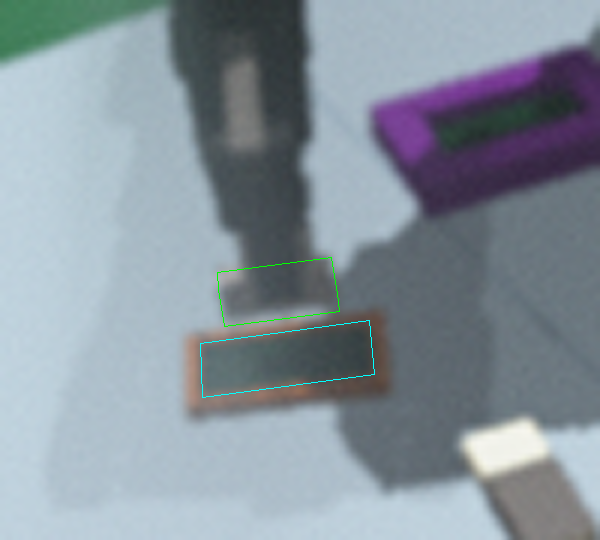

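Request:
apply_moves:
  rows:
    - {"offset": [-0.07, -0.05, 0.8], "delta_rot": [0.1, 0, 0.1], "grip": 0}
    - {"offset": [0, 0, 0.7], "delta_rot": [0, 0, 0], "grip": 0}
    - {"offset": [0, 0, 0.2], "delta_rot": [0, 0, 0], "grip": 0}
    - {"offset": [0, 0, 0.1], "delta_rot": [0, 0, 0], "grip": 0}

```text
t: 39.0
position: [0.4419, -0.2379, 0.0135]
tool_rot: [2.635, 1.708, 0.003]
ft_force: [0.2, -0.8, 0.7]
finger_gap: 0.0082
```

```bash
python3 go.py 0.4413 -0.2377 0.0098 -24.1
```

```text
t 39.0 pos [ 441.9 -237.9   13.5] gap 8.2 F [ 0.2 -0.8  0.7] tau [-0.02 -0.01 -0.04] j [-0.59  0.61  1.92  0.    0.62 -0.17]
rot deg (tool) [ 0.14 -0.02  0.01]
offset cm in now-axes [-0.01 -0.06  0.37]  in final axes [-0.01 -0.06  0.37] tooldir x,y: [0.408 0.913 0.   ] [ 0.913 -0.408  0.002]
```

Request:
apply_moves:
  rows:
    - {"offset": [0, 0, 0.2], "delta_rot": [0, 0, 0], "grip": 0}
    - {"offset": [0, 0, 0.1], "delta_rot": [0, 0, 0], "grip": 0}
    - {"offset": [0, 0, 0.06], "delta_rot": [0, 0, 0], "grip": 0}

```text
t: 39.38
position: [0.442, -0.238, 0.0099]
tool_rot: [2.634, 1.708, 0.003]
ft_force: [-0.2, -1.1, -0.3]
finger_gap: 0.0076
```

```bash
python3 go.py 0.4413 -0.2377 0.0098 -24.1
```

```text
t 39.38 pos [ 442.  -238.     9.9] gap 7.6 F [-0.2 -1.1 -0.3] tau [-0.03 -0.01  0.  ] j [-0.59  0.62  1.92  0.    0.61 -0.17]
rot deg (tool) [ 0.17 -0.02  0.01]
offset cm in now-axes [-0.   -0.08  0.01]  in final axes [-0.   -0.08  0.01] tooldir x,y: [0.408 0.913 0.   ] [ 0.913 -0.408  0.003]
```

Request:
apply_moves:
  rows:
    - {"offset": [0, 0, 0.07], "delta_rot": [0, 0, 0], "grip": 0}
    - {"offset": [0, 0, 0.05], "delta_rot": [0, 0, 0], "grip": 0}

```text
t: 39.62
position: [0.4421, -0.238, 0.0097]
tool_rot: [2.634, 1.708, 0.003]
ft_force: [-2.7, 1.3, 9.7]
finger_gap: 0.008
```

```bash
python3 go.py 0.4413 -0.2377 0.0098 -24.1
```

```text
t 39.62 pos [ 442.1 -238.     9.7] gap 8.0 F [-2.7  1.3  9.7] tau [ 0.33  0.55 -0.04] j [-0.59  0.62  1.92  0.    0.61 -0.17]
rot deg (tool) [ 0.17 -0.02  0.01]
offset cm in now-axes [-0.   -0.08 -0.01]  in final axes [-0.   -0.08 -0.01] tooldir x,y: [0.408 0.913 0.   ] [ 0.913 -0.408  0.003]
```

Request:
apply_moves:
  rows:
    - {"offset": [0, 0, 0], "delta_rot": [0, 0, 0], "grip": 8}
    - {"offset": [0, 0, 0], "delta_rot": [0, 0, 0], "grip": 11}
    - {"offset": [0, 0, 0], "delta_rot": [0, 0, 0], "grip": 14}
    - {"offset": [0, 0, 0], "delta_rot": [0, 0, 0], "grip": 19}
    - {"offset": [0, 0, 0], "delta_rot": [0, 0, 0], "grip": 28}
    - {"offset": [0, 0, -0.2], "delta_rot": [0, 0, 0], "grip": 35}
    - {"offset": [0, 0, -1.5], "delta_rot": [0, 0, 0], "grip": 42}
    - {"offset": [0, 0, -4], "delta_rot": [0, 0, 0], "grip": 45}
    - {"offset": [0, 0, -6], "delta_rot": [0, 0, 0], "grip": 45}
    - {"offset": [0, 0, -5], "delta_rot": [0, 0, 0], "grip": 45}
    - {"offset": [0, 0, 0], "delta_rot": [0, 0, 0], "grip": 45}

```text
t: 41.0
position: [0.4416, -0.2379, 0.1861]
tool_rot: [2.632, 1.706, 0.005]
ft_force: [-0.3, 0.2, 0.2]
finger_gap: 0.0385
```

```bash
python3 go.py 0.4413 -0.2377 0.2 -24.1;python3 - <<'E'
from workcell import arm
from h import *
c=arm.capture("scene"); pickle.dump(c,open("s2.pkl","wb")); crop(c,"f1.png",0,0,560,420,1.4); crop(c,"f2.png",145,230,225,290,8)
c=arm.capture("top"); pickle.dump(c,open("t2.pkl","wb")); crop(c,"f3.png",90,125,385,280,2.6)
E
```

```text
t 41.0 pos [ 441.6 -237.9  186.1] gap 38.5 F [-0.3  0.2  0.2] tau [-0.02  0.04  0.02] j [-0.59  0.32  1.83  0.    0.99 -0.17]
rot deg (tool) [0.32 0.01 0.01]
offset cm in now-axes [-0.   -0.03 -1.39]  in final axes [ 0.   -0.04 -1.39] tooldir x,y: [ 0.408  0.913 -0.   ] [ 0.913 -0.408  0.006]
```

View pics/f1.png

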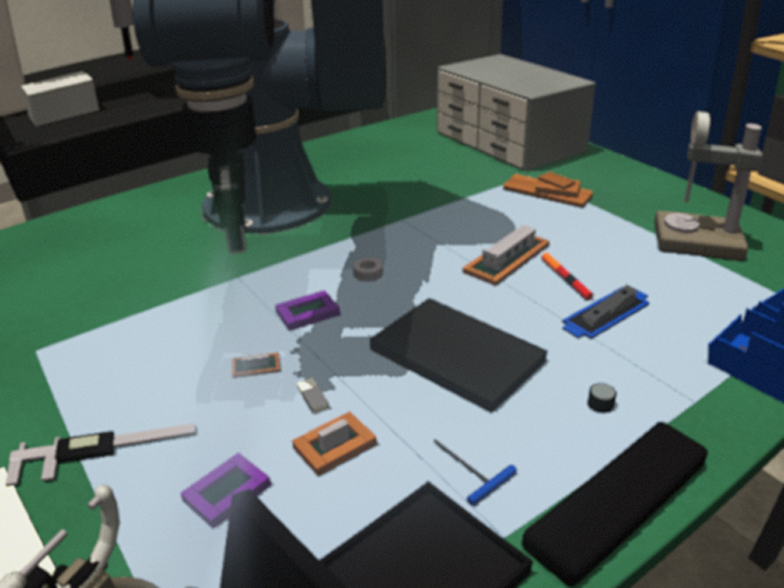

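View pics/f2.png

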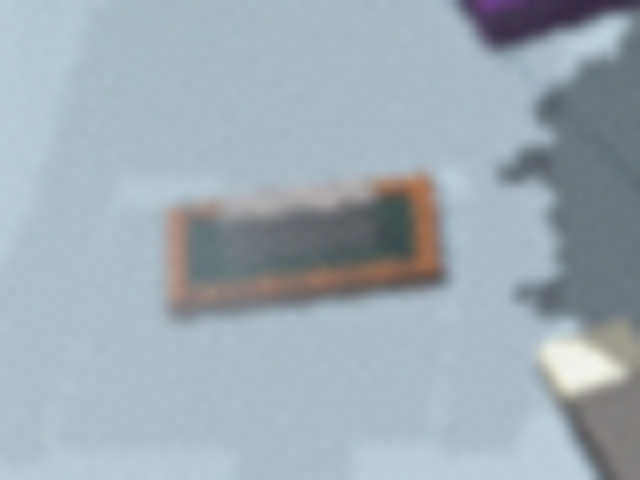

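View pics/f3.png

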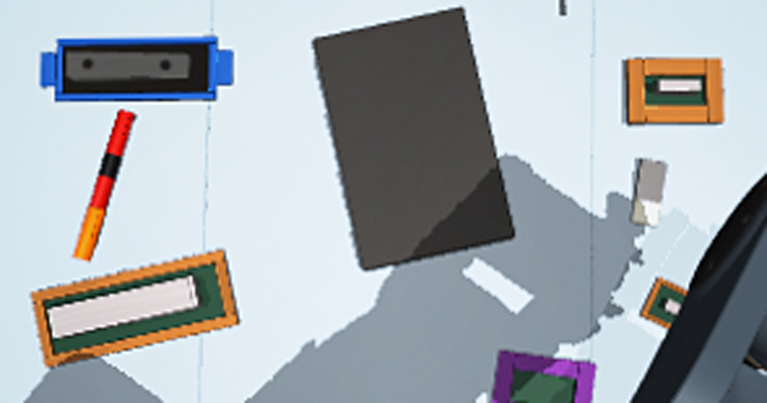

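All four look placed. The parallax on the bar and wedge needs a numeric check, so I'll fit them and the blocks.

```bash
python3 - <<'E'
from fit import *
T=pickle.load(open("t2.pkl","rb"));Sc=pickle.load(open("s2.pkl","rb"))
def pr(P): return np.array(P)
bar=[box(.124,.025,.015,.035),box(.02,.025,.005,.02,.05),box(.02,.025,.005,.02,-.05)]
stop=box(.004,.025,.035,.041,-.06)
vis=[]
def rel(p,c):
    d=np.array(p[:2])-c[:2]; a=c[2]; return np.round([ (d[0]*np.cos(a)+d[1]*np.sin(a))*1e3,(-d[0]*np.sin(a)+d[1]*np.cos(a))*1e3,np.degrees(p[2]-a)],1)
g=cv2.cvtColor(T["frame"],cv2.COLOR_RGB2GRAY)
r=(103,226,178,264); m=hullmask(g[r[1]:r[3],r[0]:r[2]]>150); # bar top bright
n=cv2.cvtColor(T["frame"][r[1]:r[3],r[0]:r[2]],cv2.COLOR_RGB2HSV); m=hullmask((n[...,1]<50)&(n[...,2]>130)&(np.indices(m.shape)[0]>0))
p,i=fit(T,[box(.124,.025,.0345,.035)],[.4385,.221,1.81],r,m); print("bar",np.round(p,4),round(i,3),rel(p,(.4376,.221,1.81)))
for nm,c,x0,y0,x1,y1 in(("top",T,95,130,190,275),("scn",Sc,325,155,470,245)):
    s=5 if nm=="scn" else 4
    v=cv2.resize(cv2.cvtColor(c["frame"][y0:y1,x0:x1],cv2.COLOR_RGB2BGR),None,fx=s,fy=s,interpolation=cv2.INTER_CUBIC)
    def dr(P,q,col):
        h=((w2p(c,tf(P,*q))-[x0,y0]+.5)*s-.5).astype(np.float32); cv2.polylines(v,[cv2.convexHull(h).astype(int)],True,col,1)
    for b in bar+[stop]: dr(b,p,(0,255,0))
    dr(box(.148,.046,.005,.005),(.4376,.221,1.81),(255,255,0))
    dr(box(.126,.042,.003,.003),(.6413,.2285,1.585),(255,255,0))
    w=np.array([[x,b*.01,z] for x,z in((-.05,.003),(.05,.003),(.05,.013),(-.05,.025)) for b in(-1,1)])
    dr(w,(.642,.2287,1.585+np.pi),(0,0,255))
    cv2.imwrite(f"pics/chk_{nm}.png",v)
E
```

```text
bar [0.438  0.2233 1.8057] 0.94 [ 2.2 -1.  -0.2]
```

View pics/chk_top.png

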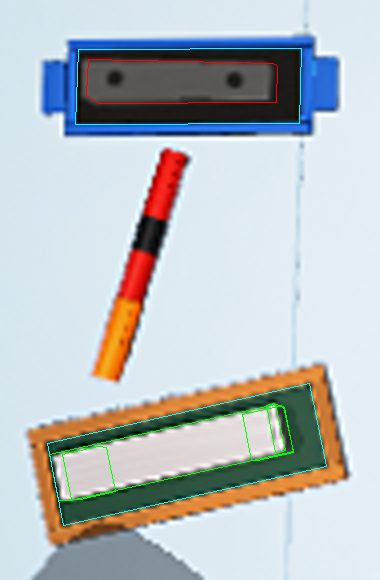

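View pics/chk_scn.png

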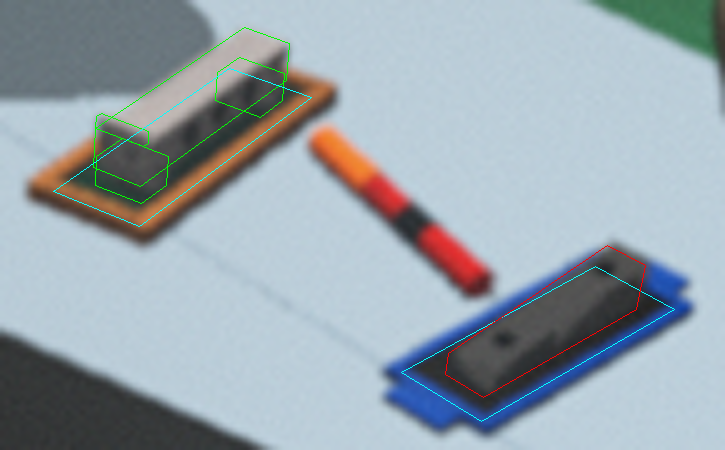

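```bash
python3 -c "
from workcell import arm
print(arm.close_job(), arm.state()['t'])"
```

```text
the job is handed in; nothing more can be done
the job is handed in; nothing more can be done
```

The set-up is taken down in the order asked, and I handed the job in at about 41 s. No verdict was reported.

- **Wedge:** it lies flat in the blue tray, about 1–2 mm off centre, and the bar stayed on its blocks until it was there. I tilted it by its 0.12 rad before setting it down. Contact came at the height worked out beforehand, with about 10 N.
- **Sine bar:** it stands level in the long case, about 2 mm off centre and within 0.2° of its line. Both landing height and picture fit agree that both rollers are down.
- **Tall block:** it stands upright in the larger orange case.
- **Low block:** it stands upright in the smaller orange case. The arm partly hid it in the last top picture, so that check rests on the scene picture, where it is upright inside the rim.

In the last pictures everything is inside its rim, the gripper is clear (about 19 cm up, about 0 N), and the purple look-alikes and loose block were not touched.

**Checks that disagreed:** my first scene-camera block fit was about 3–4 mm off the top camera. Refitted on the bright top faces, the two agreed within about 1 mm. The gripper read 0.7–2 mm less than the true width on every grasp, but every part was held.

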